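# Size a dosing plunger in the taper gauge and pin the size

## Robot

A 6-joint arm with a two-finger parallel gripper is mounted at the origin on the work surface. World frame = base frame: x ahead of the robot, y to its left, z up, the work surface at z = 0. Lengths are in mm, angles in rad, forces in N, time in s.
With the tool pointing down it reaches from about 275 to 975 mm from the base axis. Payload 8.4 kg.
Tool frame: the origin (TCP) lies midway between the tips of the shut fingers; the grasp point (between the pads) lies 19 mm behind it; x points along the fingers, y is the direction in which the jaws open and shut, and the axes are right-handed (so a half turn about x gives the same grasp; the last joint's range is limited). The gripper opens to 92 mm and grips with 3 to 60 N. Pads are 20 mm wide; open, the fingers measure 128 mm over their backs; the gripper's body (75 mm by 189 mm) begins 69 mm behind the grasp point.
Start: joints at [1.117, 0.353, 1.633, -0, 1.155, -0.002], TCP at [272.865, 562.292, 214.583] pointing down, gripper open.
Joint ranges: [-2.63, 2.63], [-0.92, 2.1], [0.06, 2.66], [-1.3, 4.44], [0, 2.69], [-3.02, 3.02]. Speed limits (rad/s): [2.22, 2.22, 2.79, 3.14, 3.14, 3.14].

## Interface

Orientations are given as a unit quaternion [w, x, y, z].
In Python, from bench import telemetry, read_camera, ticket, nets gives the robot as it stands.
- The arm moves only by the shell command python3 -m handwheel 'ROWS' [FORCE]. ROWS is JSON, a list that holds one entry, the list of rows, each a list of 5 numbers: the shift along the world's x, y, z in mm, then the turn about the world's z in degrees, then the closure in counts, from 0 (fully open) to 255 (shut). In form: [[[tx, ty, tz, yaw, gripper], ...]]. A call has 1 to 5 rows; each row is the pose to reach, as a shift and turn from the pose commanded when the call began; what a row does not reach only later rows make up. A row lasts 1/8 s, in which the tool goes at most 62.5 mm and 10.7 degrees, less where a joint would pass 70% of its speed; a pose out of reach is approached as far as the arm can. A call with a gripper value outside its range is refused whole. The fingers move at their own pace and stop on an object; FORCE is the grip in N (left out, the last holds). Time passes only in rows, so rows that repeat a pose let the fingers close. It gives the time, the measured TCP pose, the force and the opening at its end, in the units of the state.
- telemetry.state(): the state, without advancing time (a new reading comes with each control period).
- read_camera(name): name is "scene" or "top" or "wrist"; returns a dict with "img" (420x560x3 uint8, blue, green, red), "mtx" (3x3 intrinsics, pixels), "cam_to_world" (4x4, takes a point from camera to world coordinates); the wrist camera has in their place "hand_eye" (4x4, takes a point from camera to tool coordinates, whose origin is the TCP and whose axes are the tool frame's). Camera axes: x right, y down, z forward; pixel columns grow to the right and rows downward; lengths in mm; the calibration is good to about 2 mm. A picture is of the moment at which its call begins: read the wrist's pose just before it. There is no depth.
- ticket.sign_off(): hands the job in, once; it reports no verdict.
Trained networks look in a picture, given as the dict that the camera call returned (one of the last four; its "shot" number tells which), for a name from the list of things; names that differ only in an ending like _2 or _b are one class to them, and where a whole thing is asked for, a point or a joint stands for the part that bears it (a point fixed in the world has none). Each returns a list of dicts, best first, with "conf" (0 to 1); they miss things now and then, are a little off and sometimes report something else, mostly with a low value. They report only what shows in the picture. A call takes as long as a camera call. They do not tell look-alikes from the thing itself.
- nets.outline_of(picture, label): "region" (420x560 bool, what is visible of it) and "pixel" ([column, row] in pixels, amid what is visible of it).
- nets.landmark_of(picture, label): "pixel" ([column, row] in pixels: a listed point, or the origin of a listed thing).
The state is a dict: "t": time; "joint_positions": joint angles; "dq": joint speeds; "joint_efforts": joint torques, N m; "tool_pos": TCP position; "tool_rot": TCP orientation; "contact_force": force on the tool from outside, world axes, zero at the start; "torque": the same for the moment, N m; "opening": finger opening in mm.
Only numpy, scipy, OpenCV 4.12 (cv2) and the standard library are available. Lean on these libraries where they do the work, as an engineer would, in place of code of your own. Each camera call takes 0.05 s, during which the arm holds its last target.

## Task

Take the plunger from the middle place of the sloping rack, stand it in the wide mouth of the taper gauge and slide it along the slot until its collar wedges, and leave it standing upright there. Then move the gauge's slide until its hole lies over the rail hole nearest abreast of where the plunger stopped, and push the retaining pin down through both until its head sits on the slide. Leave the other two plungers in the rack, and do not disturb the beaker, bottle, mug and scoop.

Things in the scene. Friction and masses are not known exactly. Their poses are not given: they have to be found in the camera images.
- gauge: fixed taper gauge: aluminium plate 8 mm thick (x -100..100, y -47..97 mm) with two steel jaws, tops 42 mm up. Origin on the table under the slot's centre line, z up. The slot runs along x, wide mouth at -x, narrow end at +x; width 28 mm - 0.12 x (x in mm, -50..55), centred on y = 0: a collar of 31, 28 or 25 mm wedges with the axis near x = -25, 0 or 25 mm
- slot_mouth (a point): point on the plate's top (8 mm up; the plunger's foot stands on it) before the mouth, on the slot's centre line, 78 mm to -x of the gauge's origin; axes as the gauge's. From x = -70 to -50 mm the jaws flare outwards; further to -x it is open
- rail_hole_1 (a point): centre of the upper rim (30 mm up) of the 12 mm hole at gauge x = -25 mm, y = 75 mm, in the dark rail, 30 mm wide, parallel to the slot; the hole goes down to the plate (8 mm up). A black line on the plate leads to it from the slot
- rail_hole_2 (a point): centre of the upper rim (30 mm up) of the 12 mm hole at gauge x = 0 mm, y = 75 mm, in the dark rail, 30 mm wide, parallel to the slot; the hole goes down to the plate (8 mm up). A black line on the plate leads to it from the slot
- rail_hole_3 (a point): centre of the upper rim (30 mm up) of the 12 mm hole at gauge x = 25 mm, y = 75 mm, in the dark rail, 30 mm wide, parallel to the slot; the hole goes down to the plate (8 mm up). A black line on the plate leads to it from the slot
- slide (a joint): the slide's travel along gauge +x in m: 0 to 0.100; its hole lies at gauge x = -62 mm + travel, so over the three rail holes at 0.037, 0.062 and 0.087. Stiff (about 1.5 N), stays where it is left; starts near 0, at the mouth end
- slide_hole (a point): centre of the upper rim of the slide's 13 mm through hole. The slide is an aluminium block 64 mm long (from 14 mm to -x of the hole to 50 mm to +x), 30 mm wide and 13.5 mm thick, its top 44 mm above the table; axes as the gauge's
- slide_knob (a point): point on the axis of the slide's upright steel knob, 14 mm in diameter and 30 mm tall, 36 mm to gauge +x of the slide's hole; the point lies 22 mm above the slide's top and 8 mm under the knob's top
- rack: fixed sloping rack, steel base 130 x 215 mm, three places side by side at rack y = -70, 0, 70 mm; origin on the table, z up. Each plunger lies on two open white saddles, foot on a ledge, leaning 35 degrees: foot to top is (-0.574, 0, 0.819) in rack axes. The collar sits between the saddles: lift square off them, along (0.819, 0, 0.574), by 25 mm or more, then draw up
- rack_middle (a point): half-way along the axis of the plunger that lies in the rack's middle place
- plunger_1_mid (a point): look-alike steel plunger, one of three: rod 22 mm in diameter, 120 mm long, with a collar 14 mm thick, its underside 22 mm above the foot; collar 25, 28 or 31 mm across, which one is for the gauge to tell. Point on the axis, 60 mm from the foot; z from foot to top. Which rack place it starts in varies; its top 56 mm stand clear of the saddles
- plunger_2_mid (a point): as plunger_1_mid, for another of the three plungers
- plunger_3_mid (a point): as plunger_1_mid, for another of the three plungers
- plunger_1_collar (a point): centre of that plunger's collar, on the axis, 29 mm from the foot
- plunger_2_collar (a point): centre of that plunger's collar, on the axis, 29 mm from the foot
- plunger_3_collar (a point): centre of that plunger's collar, on the axis, 29 mm from the foot
- pin_head (a point): retaining pin: steel shank 10 mm in diameter, 34 mm long, coned at the tip, under a black round head 20 mm in diameter and 30 mm tall. This point is the middle of the head, 15 mm above its underside; z up the pin. At the start it stands upright in its stand, head underside 40 mm above the table
- pin_tip (a point): lower end of the pin's shank, on its axis, 49 mm under pin_head
- pin_stand: fixed white block 44 x 44 x 40 mm with one 12 mm hole in which the pin waits; origin under its centre
- beaker: steel beaker, 72 mm across, 85 mm tall; a bystander, to be left alone; origin under its centre
- bottle: white bottle, 64 mm across, 170 mm tall; a bystander, to be left alone; origin under its centre
- mug: steel mug, 80 mm across, 100 mm tall; a bystander, to be left alone; origin under its centre
- scoop: steel spoon-like scoop lying flat; a bystander, to be left alone; origin under its centre
Not all that is in view belongs to the job. What is shaped like the part that bears plunger_1_mid but turquoise is not meant. Leave any green look-alike of the part that bears pin_head alone.

How it is judged:
By the outcome, as a careful person would: the job done as asked, in the order asked, and still so for the second after the job is handed in, with the robot touching nothing.
It also fails if it takes over 66 s, if anything falls off the work surface, if the arm or the gripper's body presses on something with over 40 N, if the wrist force passes 120 N, or if a joint passes its speed limit or range.

## Working session

There is one attempt and no reset: what is moved stays moved. The work goes in short steps, Python scripts to look and compute and a shell command to move; the robot and the scene stay as the last step left them, time stands still between calls to the robot, and variables do not carry over. Pictures are saved under pics/ and viewed, and the job is handed in when it is done.

```bash
ls; mkdir -p pics
cat > h.py <<'E'
import cv2,numpy as np
from bench import telemetry, read_camera, ticket, nets
from scipy.spatial.transform import Rotation as R
def T_tool():
    s=telemetry.state(); T=np.eye(4); q=s['tool_rot']; T[:3,:3]=R.from_quat([q[1],q[2],q[3],q[0]]).as_matrix(); T[:3,3]=s['tool_pos']; return T
def shot(name,fn=None):
    T=T_tool(); p=read_camera(name)
    p['T']=T@np.array(p['hand_eye']) if name=='wrist' else np.array(p['cam_to_world'])
    if fn: cv2.imwrite('pics/'+fn+'.png',p['img'])
    return p
def ray(p,px):
    d=np.linalg.inv(np.array(p['mtx']))@np.array([px[0],px[1],1.]); T=p['T']
    d=T[:3,:3]@d; return T[:3,3],d/np.linalg.norm(d)
def at_z(p,px,z):
    o,d=ray(p,px); return o+d*(z-o[2])/d[2]
def tri(l):
    A=np.zeros((3,3));b=np.zeros(3)
    for p,px in l:
        o,d=ray(p,px);M=np.eye(3)-np.outer(d,d);A+=M;b+=M@o
    x=np.linalg.solve(A,b)
    return x,[float(np.linalg.norm((np.eye(3)-np.outer(ray(p,q)[1],ray(p,q)[1]))@(x-ray(p,q)[0]))) for p,q in l]
def proj(p,X):
    c=np.linalg.inv(p['T'])@np.append(X,1); u=np.array(p['mtx'])@c[:3]; return u[:2]/u[2]
E
python3 - <<'E'
from h import *
np.set_printoptions(precision=1,suppress=True)
s=telemetry.state(); print(s)
for n in ['scene','top','wrist']:
    p=shot(n,n+'0'); print(n,p['T'].tolist() if 0 else p['T'], np.array(p['mtx'])[0,0])
    if n!='wrist':
        for l in ['gauge','slot_mouth','rail_hole_1','slide_hole','slide_knob','rack','rack_middle','plunger_1_mid','plunger_1_collar','pin_head','pin_tip','pin_stand','beaker','bottle','mug','scoop']:
            print(l,[(round(d['conf'],2),np.round(d['pixel'])) for d in nets.landmark_of(p,l)[:6]])
print(telemetry.state()['t'])
E
```

```text
pics
{'t': 0.0, 'joint_positions': array([ 1.1,  0.4,  1.6, -0. ,  1.2, -0. ]), 'dq': array([ 0., -0.,  0.,  0.,  0.,  0.]), 'joint_efforts': array([  0. , -59.4, -33.4,   0.1,   0. ,  -0. ]), 'tool_pos': array([272.6, 561.9, 213.9]), 'tool_rot': array([ 0.7,  0.2,  0.7, -0.2]), 'contact_force': array([ 0.1, -0.7,  0.6]), 'torque': array([-0.,  0., -0.]), 'opening': 91.89364802563598}
scene [[   0.7    0.5   -0.5  992.6]
 [   0.7   -0.5    0.5 -389.8]
 [  -0.    -0.7   -0.7  804.1]
 [   0.     0.     0.     1. ]] 455.5015811660384
gauge [(0.64, array([141., 322.])), (0.55, array([289., 303.])), (0.39, array([154., 284.]))]
slot_mouth [(0.6, array([113., 302.]))]
rail_hole_1 [(0.7, array([337., 169.])), (0.68, array([174., 297.])), (0.67, array([163., 289.])), (0.56, array([155., 286.])), (0.26, array([114., 301.]))]
slide_hole [(0.69, array([242., 243.])), (0.61, array([150., 272.])), (0.48, array([239., 224.]))]
slide_knob [(0.64, array([156., 277.])), (0.54, array([241., 242.]))]
rack [(0.83, array([307., 197.]))]
rack_middle [(0.78, array([310., 174.])), (0.33, array([317., 189.])
[... 1459 characters left out ...]
0.6, array([238., 310.])), (0.34, array([386., 226.]))]
plunger_1_collar [(0.55, array([247., 312.])), (0.51, array([238., 222.]))]
pin_head [(0.63, array([340., 233.])), (0.41, array([315., 236.]))]
pin_tip [(0.7, array([212., 228.]))]
pin_stand [(0.62, array([313., 242.]))]
beaker [(0.95, array([323., 170.]))]
bottle [(0.77, array([263., 151.]))]
mug [(0.74, array([370., 149.])), (0.73, array([384., 235.])), (0.7, array([237., 235.])), (0.15, array([389., 234.]))]
scoop [(0.66, array([158., 227.])), (0.4, array([323., 172.])), (0.32, array([388., 239.]))]
wrist [[  0.4   0.9   0.3 196.5]
 [  0.9  -0.4  -0.1 600.5]
 [  0.    0.3  -1.  383.3]
 [  0.    0.    0.    1. ]] 321.062887768107
1.75
```

View pics/scene0.png

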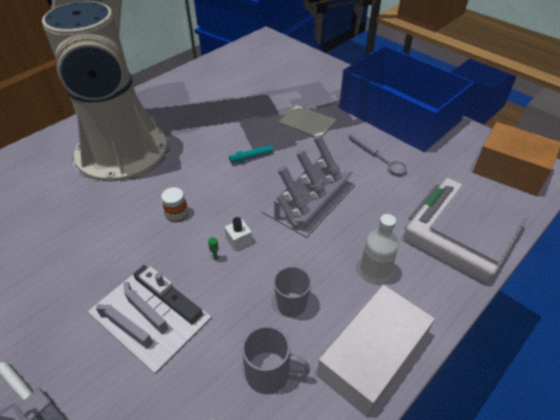

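View pics/top0.png

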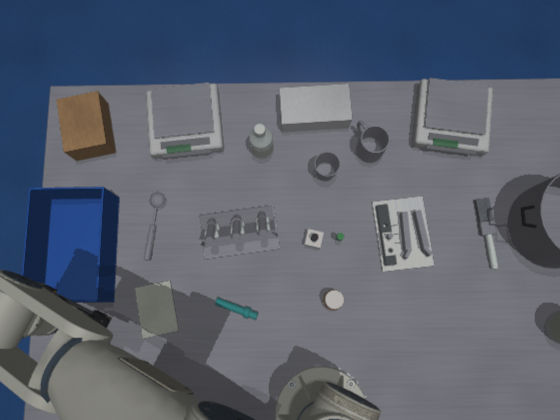

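View pics/wrist0.png

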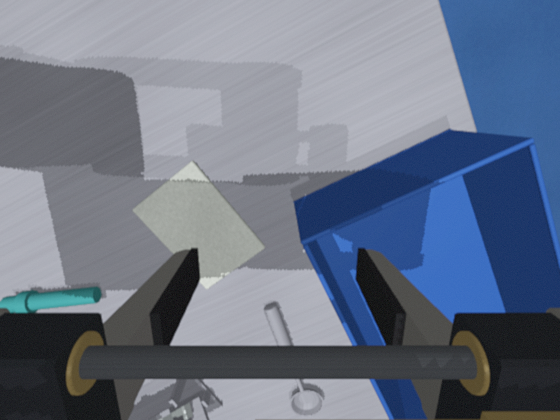

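```bash
cd pics; python3 -c "
import cv2
a=cv2.imread('scene0.png');cv2.imwrite('scene0z1.png',cv2.resize(a[230:370,80:250],None,fx=4.5,fy=4.2,interpolation=cv2.INTER_CUBIC))
cv2.imwrite('scene0z2.png',cv2.resize(a[120:270,190:390],None,fx=4,fy=4,interpolation=cv2.INTER_CUBIC))
a=cv2.imread('top0.png');cv2.imwrite('top0z1.png',cv2.resize(a[170:320,190:440],None,fx=3.2,fy=3.2,interpolation=cv2.INTER_CUBIC))
"
```

```text
(no output)
```

View pics/scene0z1.png

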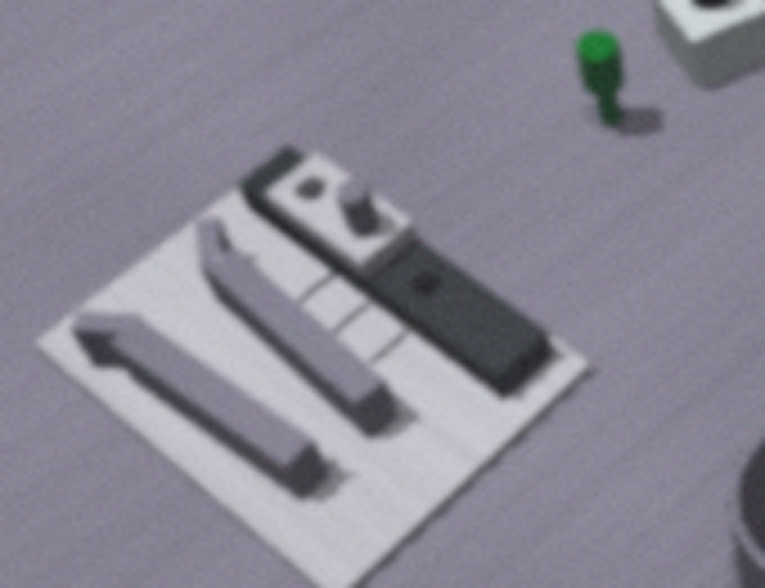

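View pics/scene0z2.png

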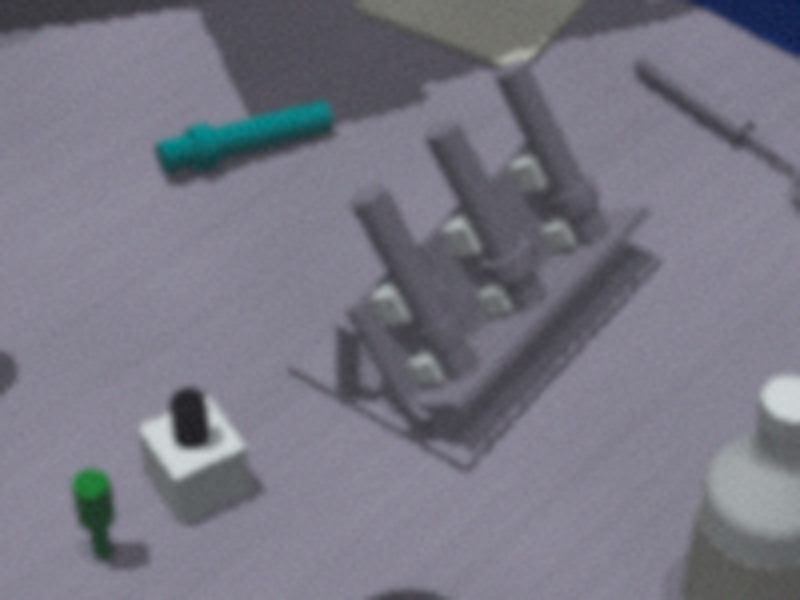

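View pics/top0z1.png

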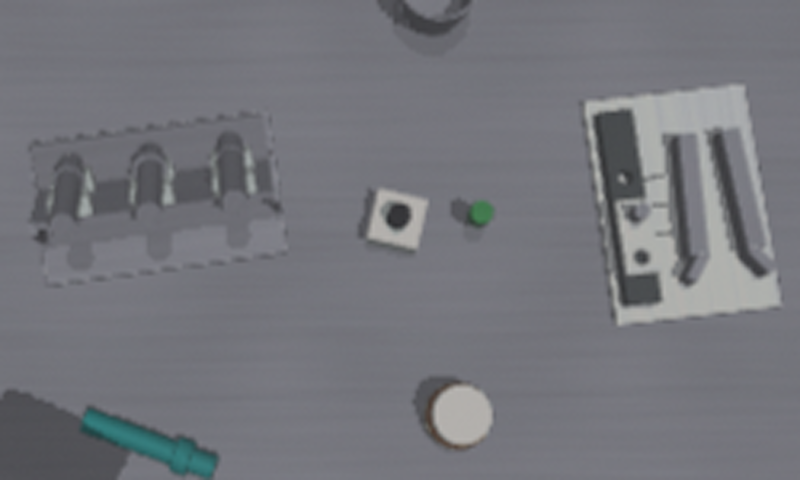

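Run:
```python
from h import *
np.set_printoptions(precision=1,suppress=True)
a=shot('scene');b=shot('top')
for n,u,v in [('rackmid',(310,174),(237,225)),('rack',(307,197),(238,233)),('collar',(319,188),(238,222)),('pinhead',(238,225),(314.5,237)),('knob',(156,277),(390,235)),('slidehole',(150,272),(389,249)),('mouth',(113,302),(414,258))]:
    print(n,*tri([(a,u),(b,v)]))
print('gauge plate corners z8', [at_z(b,q,8)[:2] for q in [(373,201),(423,197),(433,263),(383,271)]])
print('rack base corners z0', [at_z(b,q,0)[:2] for q in [(199,214),(275,205.5),(279,249),(204,259)]])
T=T_tool();print(T)
```

```text
rackmid [496.5 220.3  81.4] [2.2202973002953663, 2.220297300295311]
rack [487.5 225.5  -5.4] [2.2495945900463004, 2.249594590046264]
collar [515.1 225.6  43.4] [3.635441805763791, 3.635441805763873]
pinhead [468.4  12.6  47.9] [0.972606378539263, 0.9726063785393656]
knob [ 467.4 -194.3   64.5] [3.0531961338102738, 3.053196133810201]
slidehole [ 432.7 -192.1   43.8] [0.8939634094800188, 0.8939634094800181]
mouth [ 410.2 -273.1    0.1] [4.103491588444301, 4.103491588444324]
gauge plate corners z8 [array([ 575.3, -160.1]), array([ 585.4, -303.2]), array([ 396.7, -319.2]), array([ 375.8, -179.1])]
rack base corners z0 [array([544.6, 339.4]), array([567. , 120.5]), array([441.2, 110.1]), array([414.9, 322.5])]
[[ -0.    0.4   0.9 272.9]
 [ -0.    0.9  -0.4 562.3]
 [ -1.   -0.   -0.  214.6]
 [  0.    0.    0.    1. ]]
```

```bash
python3 -m handwheel '[[[60,-100,15,10,100],[110,-180,15,20,144],[140,-235,15,30,144],[170,-285,15,32,144],[205,-341,15,32,144]]]' 30; python3 -m handwheel '[[[0,0,0,0,144],[0,0,0,0,144]]]'
python3 - <<'E'
from h import *
np.set_printoptions(precision=2,suppress=True)
p=shot('wrist','w1'); print(T_tool())
for l in ['rack','rack_middle','plunger_1_mid','plunger_1_collar']:
    print(l,[(round(d['conf'],2),np.round(d['pixel'])) for d in nets.landmark_of(p,l)[:6]])
E
```

```text
t: 2.48
tool_pos: [433.6, 294.1, 229.1]
tool_rot: [0.706, -0.038, 0.706, 0.038]
contact_force: [-0.2, 0.5, -0.2]
opening: 43.8
t: 2.72
tool_pos: [432.8, 295.9, 228.9]
tool_rot: [0.706, -0.037, 0.706, 0.037]
contact_force: [0.2, 1.3, -0.1]
opening: 39.9
[[ -0.    -0.11   0.99 432.43]
 [  0.     0.99   0.11 296.51]
 [ -1.     0.    -0.   228.83]
 [  0.     0.     0.     1.  ]]
rack [(0.74, array([396., 252.]))]
rack_middle [(0.96, array([204., 250.]))]
plunger_1_mid [(0.97, array([230.,  39.])), (0.66, array([203., 252.]))]
plunger_1_collar [(0.92, array([202.,  19.])), (0.64, array([209., 252.])), (0.64, array([266., 247.]))]
```

View pics/w1.png

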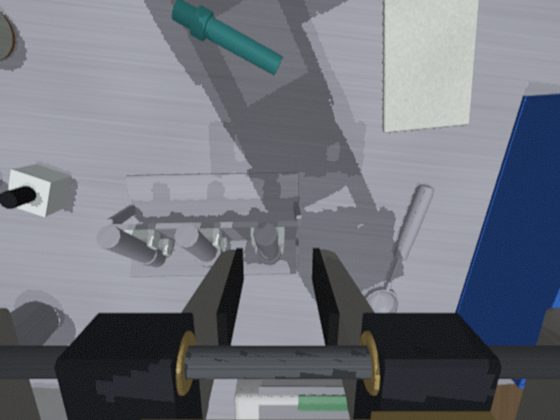

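```bash
python3 -m handwheel '[[[15,-40,0,0,144],[15,-74,0,0,144],[15,-74,0,0,144]]]'
python3 - <<'E'
from h import *
np.set_printoptions(precision=2,suppress=True)
p=shot('wrist','w2'); print(T_tool()); print(p['mtx'],p['T'])
for l in ['rack','rack_middle','plunger_1_mid','plunger_1_collar']:
    print(l,[(round(d['conf'],2),np.round(d['pixel'],1)) for d in nets.landmark_of(p,l)[:6]])
E
```

```text
t: 3.35
tool_pos: [447.3, 221.0, 228.7]
tool_rot: [0.706, -0.038, 0.706, 0.037]
contact_force: [0.2, 0.2, -0.1]
opening: 39.8
[[  0.    -0.11   0.99 447.58]
 [  0.     0.99   0.11 222.03]
 [ -1.     0.     0.   228.86]
 [  0.     0.     0.     1.  ]]
[[321.06   0.   277.45]
 [  0.   321.06 211.86]
 [  0.     0.     1.  ]] [[ -0.11   0.95   0.3  362.99]
 [  0.99   0.1    0.03 213.33]
 [  0.     0.3   -0.95 397.42]
 [  0.     0.     0.     1.  ]]
rack [(0.84, array([272.1, 208.6]))]
rack_middle [(0.84, array([271.7, 247.3]))]
plunger_1_mid [(0.93, array([300.1,  31.6])), (0.89, array([273.7, 242. ]))]
plunger_1_collar [(0.71, array([274.8, 245.9])), (0.71, array([274.3,  14.4]))]
```

View pics/w2.png

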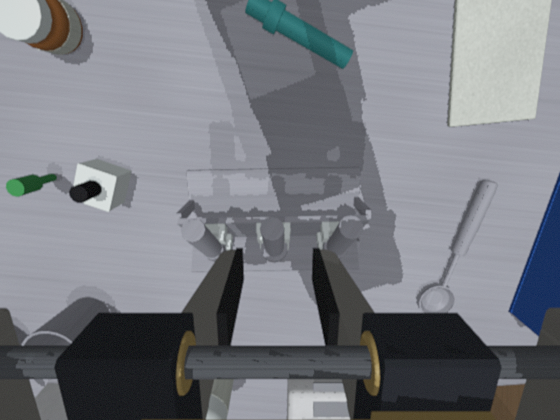

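Run:
```python
from h import *
np.set_printoptions(precision=1,suppress=True)
w=shot('wrist'); a=shot('scene','s2'); b=shot('top')
w1=dict(w); D=np.eye(4); T1=w['T'].copy(); T1[:3,3]+=np.array([432.43-447.58,296.51-222.03,0]); w1['T']=T1
print(tri([(a,(310,174)),(b,(237,225)),(w,(271.7,247.3)),(w1,(204,250))]))
print(tri([(a,(310,174)),(w,(271.7,247.3))]))
print(tri([(a,(310,174)),(b,(237,225))]))
for l in ['rack_middle','plunger_1_mid','plunger_1_collar','rack']:
  for p in (a,b): print(l,[(round(d['conf'],2),np.round(d['pixel'],1)) for d in nets.landmark_of(p,l)[:5]])
for z in (75,82,90,130): print(z,at_z(w,(272,247),z),at_z(w,(272,226),z))
cv2.imwrite('pics/s2z.png',cv2.resize(a['img'][110:260,220:400],None,fx=4.4,fy=4,interpolation=cv2.INTER_CUBIC))
cv2.imwrite('pics/w2z.png',cv2.resize(w['img'][150:300,170:390],None,fx=3.6,fy=3.6,interpolation=cv2.INTER_CUBIC))
```

```text
(array([497.8, 223. ,  80.8]), [4.961117847466791, 0.9387612796974935, 3.642634819426941, 3.5546731353714507])
(array([498. , 220.8,  83.1]), [3.914535833514065, 3.914535833514043])
(array([496.5, 220.3,  81.4]), [2.2202973002953663, 2.220297300295311])
rack_middle [(0.68, array([310.6, 176.3]))]
rack_middle []
plunger_1_mid [(0.64, array([252.9, 154.2])), (0.58, array([312.1, 174.8])), (0.18, array([155.7, 285.6]))]
plunger_1_mid []
plunger_1_collar [(0.89, array([317.2, 186.7])), (0.57, array([239.9, 158.1]))]
plunger_1_collar [(0.4, array([408.1, 232.1])), (0.36, array([389.3, 250.4])), (0.16, array([381.8, 224.4]))]
rack [(0.9, array([306.7, 195.1]))]
rack []
75 [503.8 224.4  75. ] [479.6 221.9  75. ]
82 [500.8 224.2  82. ] [477.1 221.8  82. ]
90 [497.3 224.   90. ] [474.2 221.6  90. ]
130 [479.8 222.8 130. ] [459.8 220.7 130. ]
```

View pics/s2z.png

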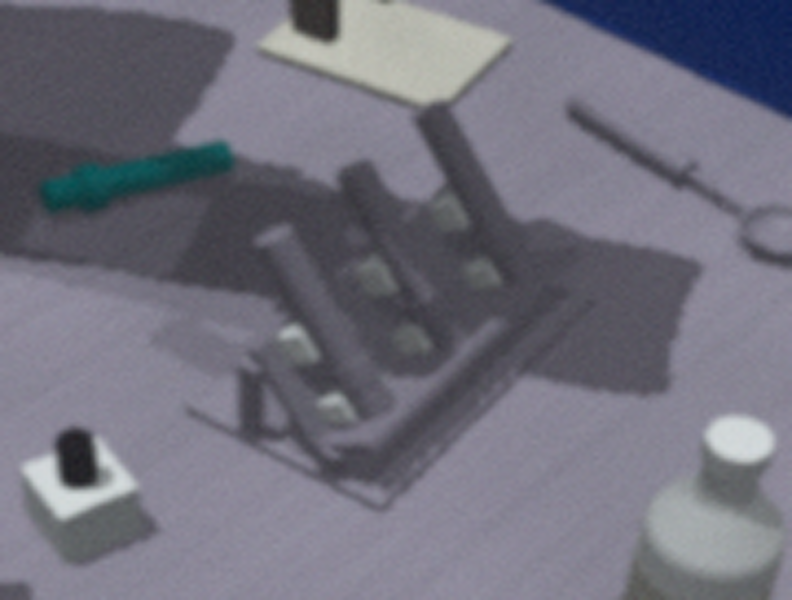

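View pics/w2z.png

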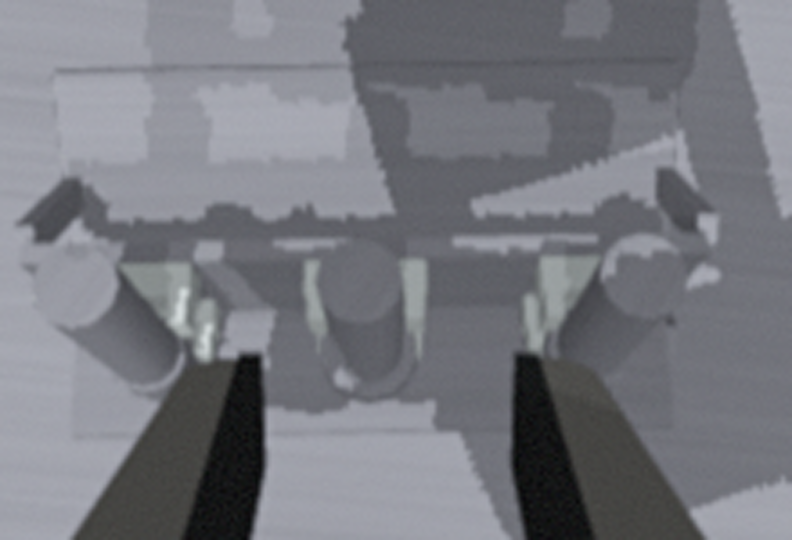

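```bash
python3 -m handwheel '[[[28,-0.5,-30,1,144],[28,-0.5,-70,1,144],[28,-0.5,-100,1,144],[28,-0.5,-100,1,144]]]'
python3 - <<'E'
from h import *
np.set_printoptions(precision=2,suppress=True)
p=shot('wrist','w3'); print(T_tool());
cv2.imwrite('pics/w3z.png',cv2.resize(p['img'][150:300,170:390],None,fx=3.6,fy=3.6,interpolation=cv2.INTER_CUBIC))
a=shot('scene');cv2.imwrite('pics/s3z.png',cv2.resize(a['img'][110:260,220:400],None,fx=4.4,fy=4,interpolation=cv2.INTER_CUBIC))
E
```

```text
t: 4.65
tool_pos: [474.2, 220.5, 126.9]
tool_rot: [0.704, -0.044, 0.707, 0.043]
contact_force: [0.4, 0.6, 0.4]
opening: 39.8
[[ -0.    -0.12   0.99 475.34]
 [ -0.     0.99   0.12 221.08]
 [ -1.    -0.    -0.   128.51]
 [  0.     0.     0.     1.  ]]
```

View pics/w3z.png

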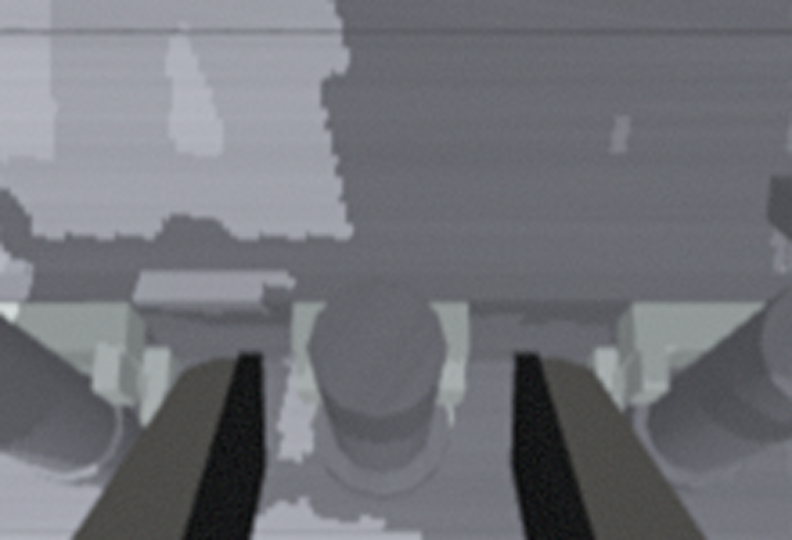

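View pics/s3z.png

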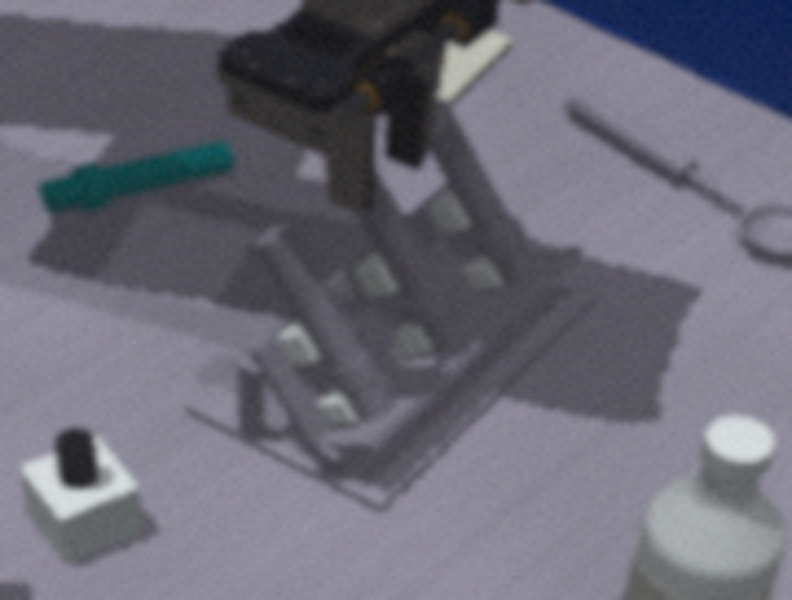

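```bash
python3 -m handwheel '[[[0,-1.5,-20,0,144],[0,-1.5,-36,0,144],[0,-1.5,-36,0,144]]]';  python3 -m handwheel '[[[0,0,0,0,200],[0,0,0,0,255],[0,0,0,0,255],[0,0,0,0,255]]]' 45
python3 - <<'E'
from h import *
np.set_printoptions(precision=2,suppress=True)
p=shot('wrist','w4'); s=telemetry.state();print(s['tool_pos'],s['contact_force'],s['opening'])
cv2.imwrite('pics/w4z.png',cv2.resize(p['img'][150:300,170:390],None,fx=3.6,fy=3.6,interpolation=cv2.INTER_CUBIC))
a=shot('scene');cv2.imwrite('pics/s4z.png',cv2.resize(a['img'][110:260,220:400],None,fx=4.4,fy=4,interpolation=cv2.INTER_CUBIC))
E
```

```text
t: 5.12
tool_pos: [475.4, 219.7, 92.5]
tool_rot: [0.705, -0.044, 0.706, 0.044]
contact_force: [-0.3, -0.3, -0.0]
opening: 40.1
t: 5.62
tool_pos: [476.2, 220.0, 93.4]
tool_rot: [0.706, -0.044, 0.705, 0.044]
contact_force: [-0.7, -1.2, 5.9]
opening: 21.3
[476.15 220.01  93.38] [-0.67 -1.23  5.5 ] 20.864718835641213
```

View pics/w4z.png

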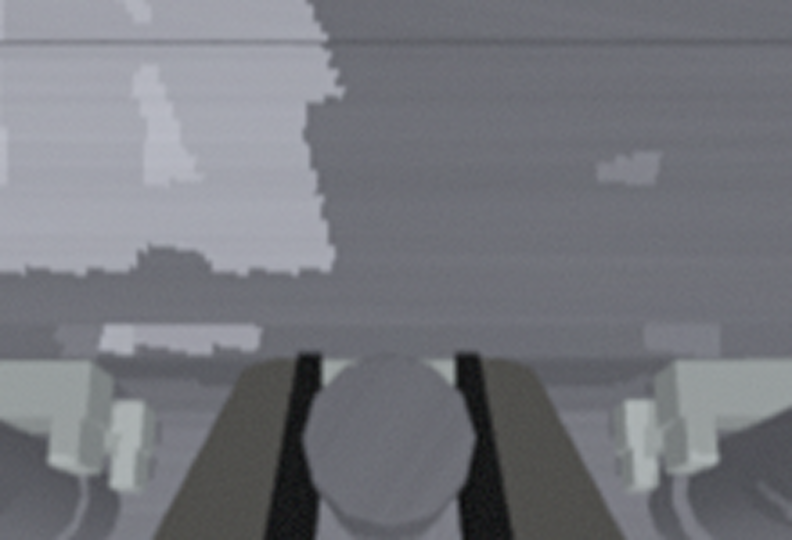

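View pics/s4z.png

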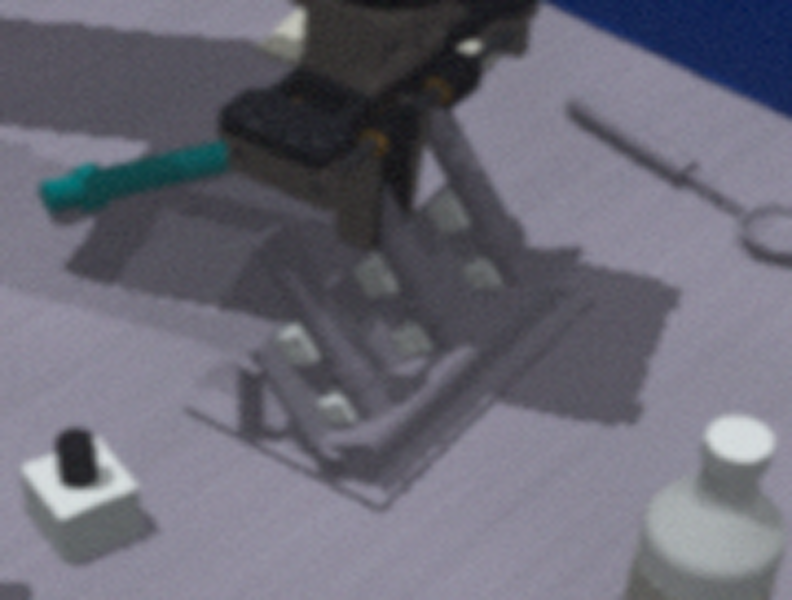

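```bash
python3 -m handwheel '[[[8,1,5.6,0,255],[20,2.5,14,0,255],[37,4.5,26,0,255],[37,4.5,26,0,255]]]';  python3 -m handwheel '[[[0,0,30,0,255],[0,0,70,0,255],[0,0,110,0,255],[0,0,110,0,255]]]'
python3 - <<'E'
from h import *
np.set_printoptions(precision=2,suppress=True)
s=telemetry.state();print(s['tool_pos'],s['contact_force'],s['opening'],s['torque'])
a=shot('scene');cv2.imwrite('pics/s5z.png',cv2.resize(a['img'][80:260,190:430],None,fx=3.3,fy=3.3,interpolation=cv2.INTER_CUBIC))
E
```

```text
t: 6.22
tool_pos: [515.2, 224.9, 119.9]
tool_rot: [0.707, -0.043, 0.705, 0.044]
contact_force: [-0.2, -0.1, -3.3]
opening: 20.9
t: 6.72
tool_pos: [514.1, 225.0, 231.3]
tool_rot: [0.707, -0.043, 0.704, 0.044]
contact_force: [-1.0, 0.4, -2.8]
opening: 21.0
[514.15 224.96 231.27] [-1.03  0.44 -2.82] 21.01429624076304 [ 0.03  0.01 -0.03]
```

View pics/s5z.png

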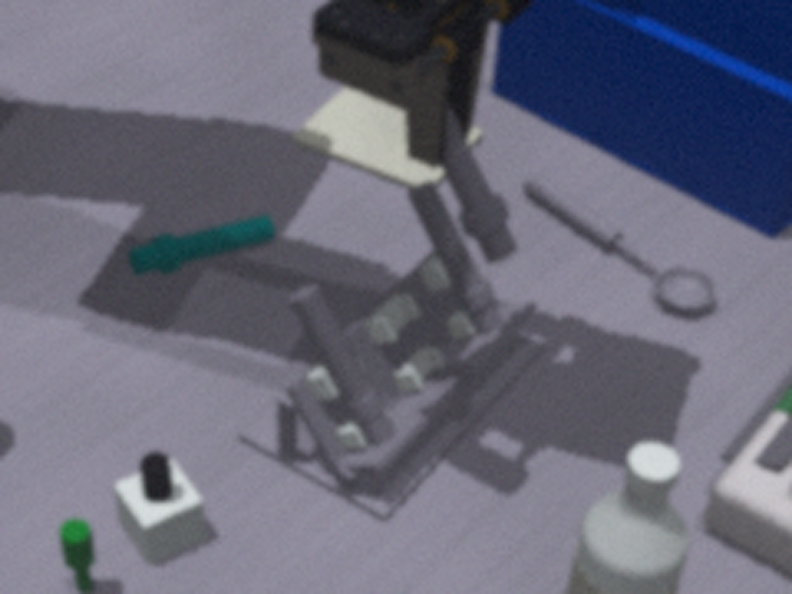

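```bash
python3 -m handwheel '[[[-15,-60,0,-2,255],[-35,-120,0,-2,255],[-50,-180,0,-2,255],[-65,-240,0,-2,255],[-75,-290,0,-2,255]]]';  python3 -m handwheel '[[[-8,-60,0,0,255],[-15,-120,0,0,255],[-20,-170,0,0,255],[-20,-170,0,0,255],[-20,-170,0,0,255]]]'
python3 - <<'E'
from h import *
np.set_printoptions(precision=2,suppress=True)
s=telemetry.state();print(s['tool_pos'],s['contact_force'],s['opening'],s['torque'])
p=shot('wrist','w6'); np.save('w6T.npy',p['T'])
for l in ['gauge','slot_mouth','rail_hole_1','slide_hole','slide_knob']:
    print(l,[(round(d['conf'],2),np.round(d['pixel'],1)) for d in nets.landmark_of(p,l)[:6]])
cv2.imwrite('pics/w6z.png',cv2.resize(p['img'],None,fx=1.42,fy=1.42,interpolation=cv2.INTER_CUBIC))
E
```

```text
t: 7.4
tool_pos: [435.4, -67.3, 226.7]
tool_rot: [0.705, -0.031, 0.708, 0.032]
contact_force: [1.0, 0.6, -3.2]
opening: 21.2
t: 8.02
tool_pos: [416.6, -235.0, 227.1]
tool_rot: [0.706, -0.03, 0.707, 0.032]
contact_force: [0.2, -0.3, -2.9]
opening: 21.2
[ 416.59 -234.95  227.05] [ 0.23 -0.28 -2.92] 21.17322046497384 [ 0.07  0.1  -0.  ]
gauge [(0.74, array([246.9, 228.5])), (0.63, array([486. , 256.2]))]
slot_mouth [(0.94, array([244.8, 173.8]))]
rail_hole_1 [(0.9, array([311.3, 221.3])), (0.81, array([306.3, 260.1])), (0.6, array([307.4, 239.9]))]
slide_hole [(0.82, array([311.9, 204.6]))]
slide_knob [(0.71, array([307.6, 242.6]))]
```

View pics/w6z.png

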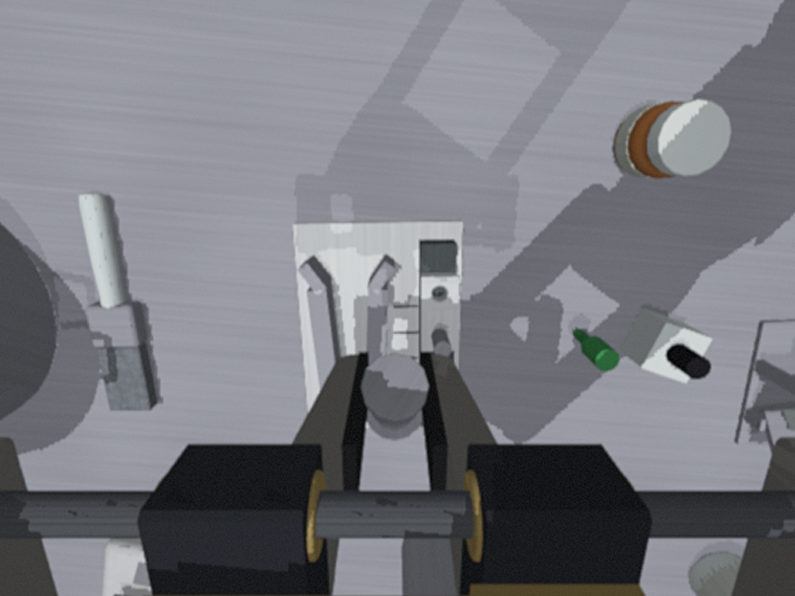

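```bash
cat >> h.py <<'E'
def fitg(obs,x0=(485,-265,0.087)):
    from scipy.optimize import least_squares
    def f(v):
        c,s=np.cos(v[2]),np.sin(v[2]);r=[]
        for p,px,g in obs:
            X=np.array([v[0]+c*g[0]-s*g[1],v[1]+s*g[0]+c*g[1],g[2]]); r+=list(proj(p,X)-px)
        return np.array(r)
    s=least_squares(f,x0,loss='soft_l1'); return s.x,f(s.x).reshape(-1,2)
def g2w(v,g):
    c,s=np.cos(v[2]),np.sin(v[2]); return np.array([v[0]+c*g[0]-s*g[1],v[1]+s*g[0]+c*g[1],g[2]])
E
python3 - <<'E'
from h import *
np.set_printoptions(precision=2,suppress=True)
p=shot('wrist');
cv2.imwrite('pics/w6c.png',cv2.resize(p['img'][145:285,190:350],None,fx=5,fy=4.25,interpolation=cv2.INTER_CUBIC))
np.savez('w6.npz',T=p['T'],mtx=p['mtx'])
o=[(p,(206.3,158.5),(-100,-47,8)),(p,(326,156.3),(-100,97,8)),(p,(244.8,173.8),(-78,0,8))]
v,r=fitg(o);print(v,r)
b=shot('top')
o+=[(b,q,g) for q,g in [((373,201),(100,97,8)),((423,197),(100,-47,8)),((433,263),(-100,-47,8)),((383,271),(-100,97,8))]]
v,r=fitg(o);print(v,r)
for q,z in [((309,206.3),44),((311.9,204.6),44)]: print(at_z(p,q,z))
E
```

```text
[ 488.49 -264.93    0.1 ] [[-0.22 -0.82]
 [-0.54 -0.18]
 [ 0.98  1.4 ]]
[ 487.8  -265.43    0.1 ] [[-0.24 -1.63]
 [-0.5  -0.41]
 [ 0.91  0.8 ]
 [-0.39 -0.82]
 [-0.43 -2.24]
 [ 1.11  1.35]
 [-0.17 -1.05]]
[ 433.21 -195.64   44.  ]
[ 430.9  -192.58   44.  ]
```

View pics/w6c.png

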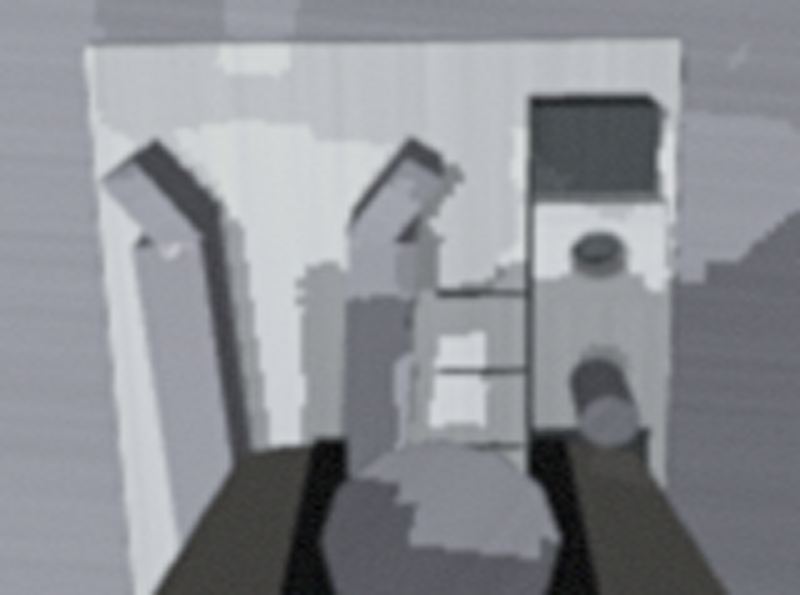

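Run:
```python
from h import *
np.set_printoptions(precision=2,suppress=True)
z=np.load('w6.npz');p=dict(T=z['T'],mtx=z['mtx'])
c=lambda x,y:(x/5+190,y/4.25+145)
o=[(p,c(88,46),(-100,-47,8)),(p,c(680,40),(-100,97,8)),(p,c(203,240),(-50,-17,42)),(p,c(350,235),(-50,17,42)),(p,c(527,293),(-25,60,8)),(p,c(527,371),(0,60,8)),(p,c(527,445),(25,60,8)),(p,c(530,98),(-100+0,60,30))][:7]
v,r=fitg(o);print(v,r)
print('mouth',g2w(v,(-78,0,8)))
h=at_z(p,c(600,252),44);k=at_z(p,c(608,420),74)
from math import cos,sin
for q in (h,k):
    d=q[:2]-v[:2];print(q,'gauge',cos(v[2])*d[0]+sin(v[2])*d[1],-sin(v[2])*d[0]+cos(v[2])*d[1])
s=telemetry.state();print(s['tool_pos'],np.degrees(np.arctan2(T_tool()[1,1],T_tool()[0,1])))
```

```text
[ 485.35 -264.13    0.1 ] [[-0.34 -0.92]
 [ 0.91 -0.4 ]
 [-0.25  0.88]
 [-0.06  1.84]
 [ 0.16 -0.3 ]
 [-0.02 -0.27]
 [-0.2   0.06]]
mouth [ 407.72 -271.76    8.  ]
[ 430.73 -194.79   44.  ] gauge -47.56658942180913 74.34882023936706
[ 466.77 -191.6    74.  ] gauge -11.389363718895135 73.99545387075474
[ 417.92 -235.14  228.85] 95.17287707259628
```

```bash
python3 -m handwheel '[[[-40,-22,-20,0.5,255],[-81.5,-44,-50,0.5,255],[-81.5,-44,-100,0.5,255],[-81.5,-44,-143,0.5,255],[-81.5,-44,-143,0.5,255]]]'; python3 -m handwheel '[[[0,0,0,0,255],[0,0,0,0,255],[0,0,0,0,255]]]' 12
cat > look.py <<'E'
from h import *
import sys
np.set_printoptions(precision=2,suppress=True)
n=sys.argv[1];x0,x1,y0,y1=map(int,sys.argv[2:6])
s=telemetry.state();print(s['t'],s['tool_pos'],s['contact_force'],s['opening'])
a=shot('scene');c=a['img'][y0:y1,x0:x1];f=min(800/c.shape[1],590/c.shape[0])
A=cv2.resize(c,None,fx=f,fy=f,interpolation=cv2.INTER_CUBIC);cv2.imwrite(f'pics/s{n}.png',A)
if len(sys.argv)>6:
    p=shot('wrist',f'w{n}');np.savez(f'w{n}.npz',T=p['T'],mtx=p['mtx'])
E
python3 look.py 7 50 230 200 340 w
```

```text
t: 9.05
tool_pos: [334.5, -278.1, 83.9]
tool_rot: [0.705, -0.033, 0.708, 0.036]
contact_force: [-0.2, 0.5, -2.0]
opening: 20.7
t: 9.43
tool_pos: [337.1, -280.2, 87.0]
tool_rot: [0.707, -0.035, 0.706, 0.034]
contact_force: [0.1, -0.2, -2.4]
opening: 21.9
9.425 [ 337.06 -280.19   87.04] [ 0.06 -0.16 -2.42] 21.875333788943408
```

View pics/s7.png

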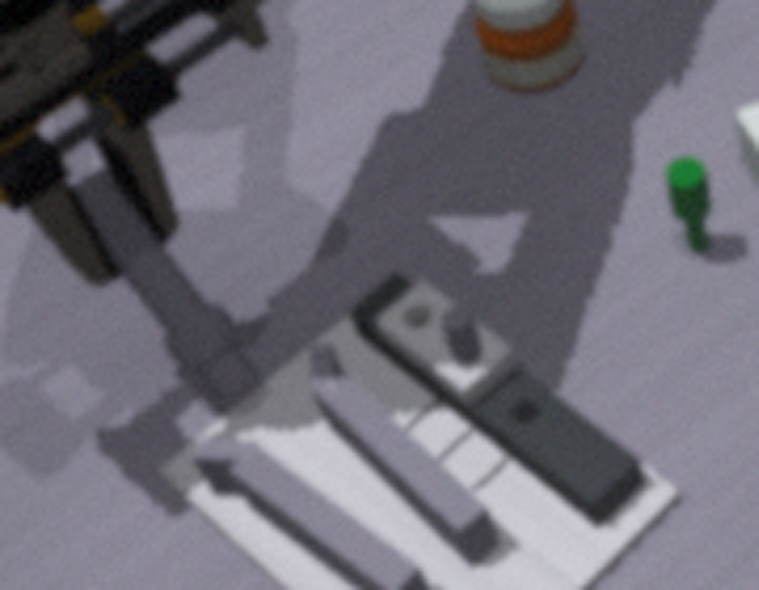

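View pics/w7.png

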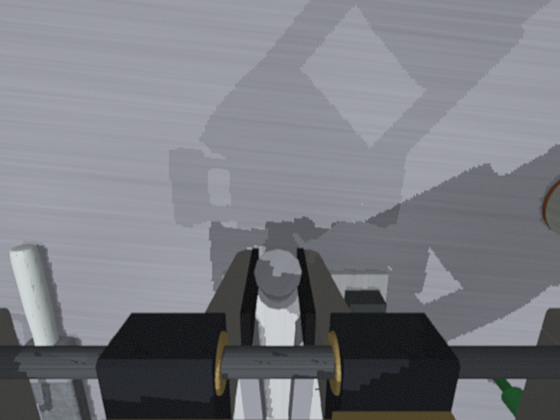

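```bash
python3 -m handwheel '[[[0,0,0,0,255],[0,0,0,0,255],[0,0,0,0,255],[0,0,0,0,255]]]' 5
python3 look.py 8 50 230 200 340
```

```text
t: 10.02
tool_pos: [336.2, -279.6, 85.7]
tool_rot: [0.706, -0.035, 0.706, 0.035]
contact_force: [-0.2, -0.2, -2.7]
opening: 21.8
10.025 [ 336.19 -279.65   85.74] [-0.23 -0.21 -2.74] 21.784238215064914
```

View pics/s8.png

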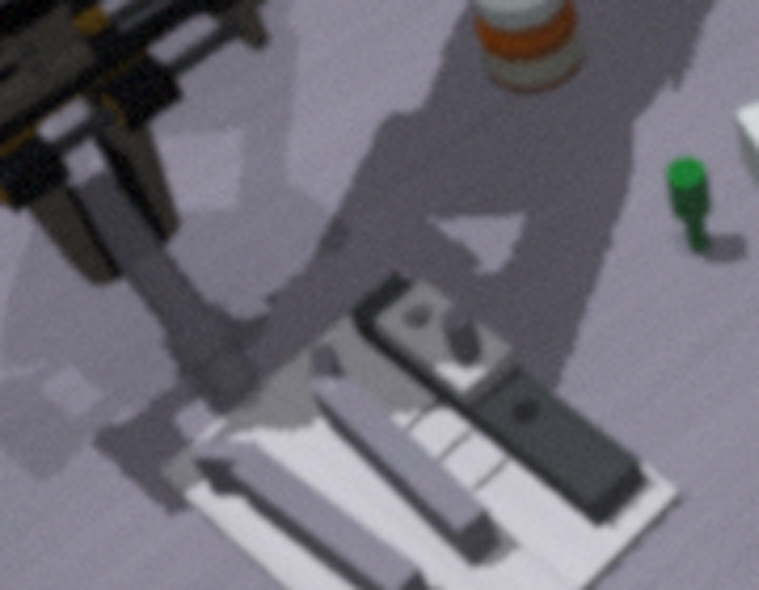

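```bash
python3 -m handwheel '[[[-22,-2,0,0,255],[-22,-2,-8,0,255],[-22,-2,-16.5,0,255],[-22,-2,-16.5,0,255]]]' 8; python3 -m handwheel '[[[12,1.2,5,0,255],[24,2.4,9,0,255],[35,3.4,11,0,255],[48,4.7,12,0,255],[61,6,12,0,255]]]'
python3 look.py 9 50 230 200 340 w
```

```text
t: 10.58
tool_pos: [313.9, -281.4, 68.5]
tool_rot: [0.706, -0.034, 0.707, 0.035]
contact_force: [0.4, -0.9, -2.7]
opening: 21.9
t: 11.2
tool_pos: [376.3, -275.5, 81.4]
tool_rot: [0.706, -0.035, 0.706, 0.035]
contact_force: [-0.6, 0.6, -2.4]
opening: 21.6
11.2 [ 376.31 -275.5    81.37] [-0.61  0.63 -2.43] 21.648020074932873
```

View pics/s9.png

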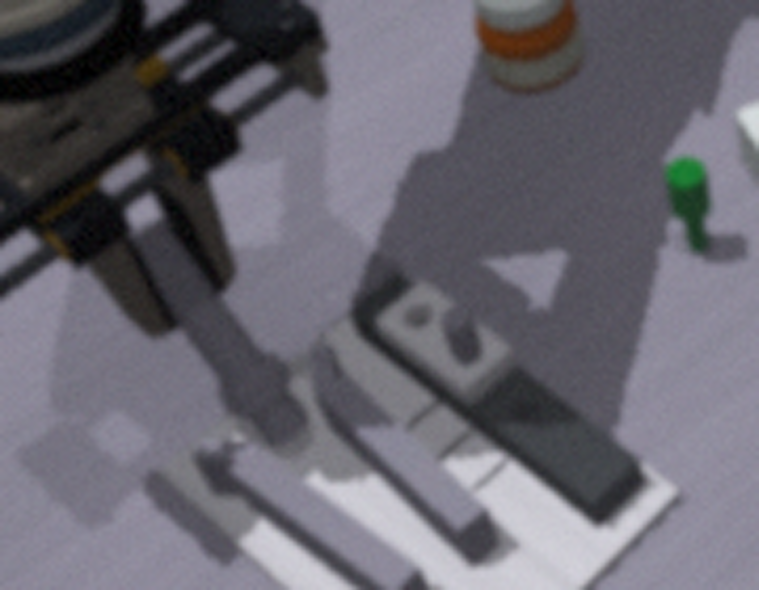

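View pics/w9.png

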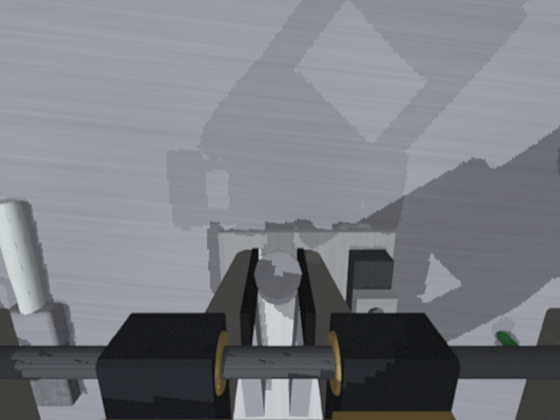

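```bash
cat >> h.py <<'E'
def plane_pt(p,px,P,yaw):  # intersect ray with vertical plane through P containing heading yaw; returns (along,z) rel. to P
    n=np.array([-np.sin(yaw),np.cos(yaw),0]);o,d=ray(p,px);X=o+d*((P-o)@n)/(d@n);r=X-P
    return r[0]*np.cos(yaw)+r[1]*np.sin(yaw),r[2],X
E
python3 - <<'E'
from h import *
np.set_printoptions(precision=1,suppress=True)
a=shot('scene');P=np.array([376.3,-275.5,100.4])
f=759/180
for n,q in [('top',(150,225)),('collar',(268,400)),('foot',(292,435))]:
    print(n,plane_pt(a,(50+q[0]/f,200+q[1]/f),P,0.098))
for th in (35,25,15,0):
    t=np.radians(th);u=np.array([np.sin(t)*.995,np.sin(t)*.098,-np.cos(t)])
    print(th,[(proj(a,P+u*s)-[50,200])*f for s in (-25,0,64,70,95)])
E
```

```text
top (np.float64(2.4801652433172556), np.float64(33.52357960019626), array([ 378.8, -275.3,  133.9]))
collar (np.float64(40.951794524528516), np.float64(-69.33899883582777), array([ 417.1, -271.5,   31.1]))
foot (np.float64(49.82865156165845), np.float64(-91.12489574286647), array([ 425.9, -270.6,    9.3]))
35 [array([136.6, 224. ]), array([170. , 267.6]), array([252.5, 375.2]), array([260., 385.]), array([290.9, 425.4])]
25 [array([140.1, 225.2]), array([170. , 267.6]), array([242.9, 370.8]), array([249.5, 380.1]), array([276.4, 418.2])]
15 [array([144.6, 227.8]), array([170. , 267.6]), array([231.4, 363.4]), array([236.9, 372. ]), array([259.3, 407. ])]
0 [array([152.7, 234. ]), array([170. , 267.6]), array([211.2, 347.4]), array([214.9, 354.5]), array([229.7, 383.3])]
```

```bash
python3 -m handwheel '[[[0,0,5,0,255],[-33,-3.2,5,0,255],[-65,-6.2,0,0,255],[-65,-6.2,-14,0,255],[-65,-6.2,-14,0,255]]]' 8; python3 -m handwheel '[[[3,0.3,0,0,255],[6,0.6,0,0,255],[9,0.9,0.7,0,255],[14,1.4,2.5,0,255],[19,1.9,4,0,255]]]'; python3 look.py 10 50 230 200 340
```

```text
t: 11.98
tool_pos: [309.8, -281.8, 66.9]
tool_rot: [0.706, -0.034, 0.707, 0.035]
contact_force: [0.6, -0.6, -1.7]
opening: 21.7
t: 12.6
tool_pos: [329.8, -280.0, 71.5]
tool_rot: [0.706, -0.035, 0.706, 0.035]
contact_force: [-0.0, -0.2, -2.7]
opening: 21.8
12.6 [ 329.76 -279.96   71.47] [-0.02 -0.22 -2.73] 21.815472168237104
```

View pics/s10.png

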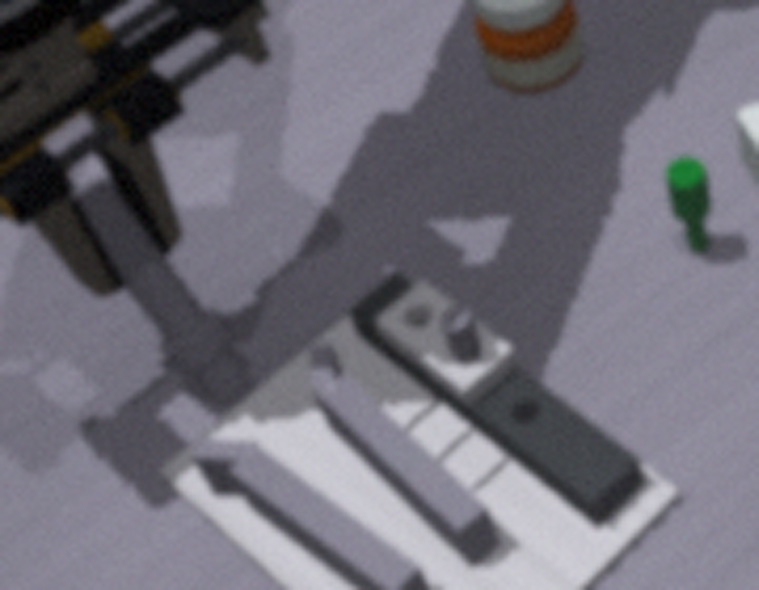

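```bash
python3 -m handwheel '[[[-12,-1.2,0,0,255],[-21,-2,-4,0,255],[-21,-2,-6,0,255],[-21,-2,-6,0,255]]]' 8; for i in 1 2 3; do python3 -m handwheel '[[[0,0,-2,0,255],[0,0,-2,0,255]]]'; done
```

```text
t: 13.15
tool_pos: [307.0, -282.0, 65.4]
tool_rot: [0.706, -0.034, 0.707, 0.035]
contact_force: [-5.1, 0.3, 7.5]
opening: 22.0
t: 13.4
tool_pos: [307.2, -282.0, 63.4]
tool_rot: [0.706, -0.034, 0.707, 0.035]
contact_force: [-5.5, -0.5, 7.9]
opening: 21.9
t: 13.65
tool_pos: [307.2, -282.0, 61.4]
tool_rot: [0.706, -0.034, 0.707, 0.035]
contact_force: [-4.1, -0.5, 8.3]
opening: 22.1
t: 13.9
tool_pos: [307.2, -282.0, 59.4]
tool_rot: [0.706, -0.034, 0.707, 0.035]
contact_force: [-3.9, -0.4, 7.6]
opening: 21.6
```

```bash
python3 look.py 11 50 230 200 340 w
```

```text
13.9 [ 307.22 -282.01   59.43] [-3.91 -0.43  7.57] 21.57130025631885
```

View pics/s11.png

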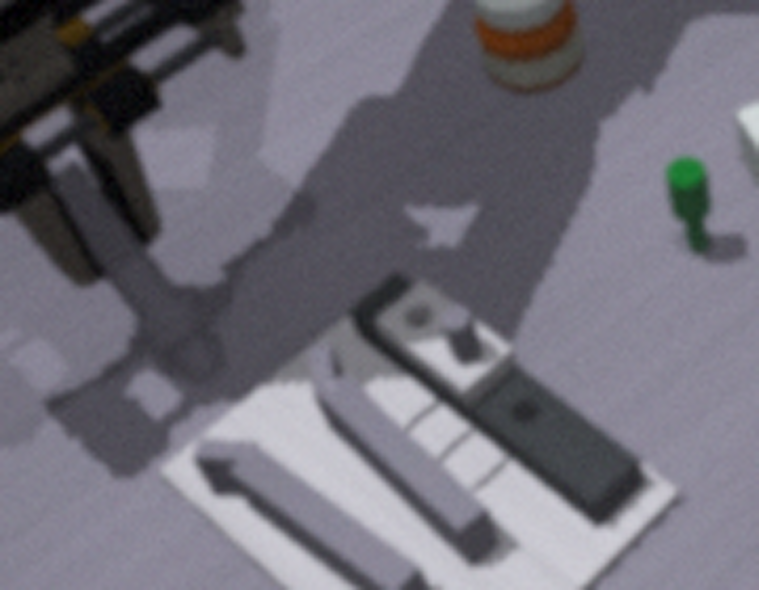

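View pics/w11.png

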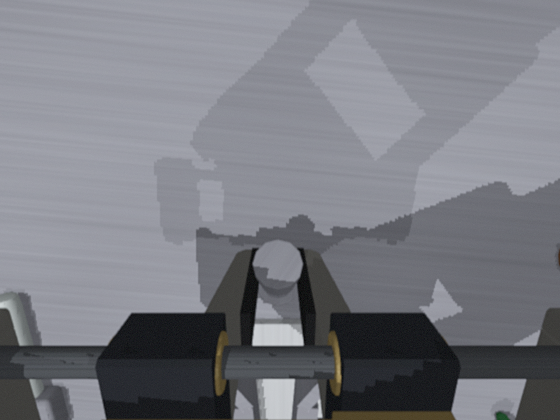

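```bash
python3 -m handwheel '[[[5,0.5,0,0,255],[10,1,0,0,255],[15,1.5,0,0,255]]]' 8; python3 -m handwheel '[[[4,0.4,0.5,0,255],[8,0.8,2,0,255]]]'; python3 -m handwheel '[[[5,0.5,2,0,255],[10,1,3.5,0,255]]]';python3 look.py 12 50 230 200 340
```

```text
t: 14.38
tool_pos: [322.5, -280.6, 59.6]
tool_rot: [0.706, -0.034, 0.707, 0.035]
contact_force: [-4.4, 0.5, 9.8]
opening: 22.0
t: 14.62
tool_pos: [330.6, -279.7, 61.3]
tool_rot: [0.706, -0.034, 0.706, 0.035]
contact_force: [-0.7, 1.1, -2.9]
opening: 21.7
t: 14.88
tool_pos: [341.5, -278.7, 64.8]
tool_rot: [0.706, -0.035, 0.706, 0.035]
contact_force: [-0.6, -0.1, -2.6]
opening: 21.3
14.875 [ 341.47 -278.67   64.77] [-0.56 -0.08 -2.64] 21.30318146844063
```

View pics/s12.png

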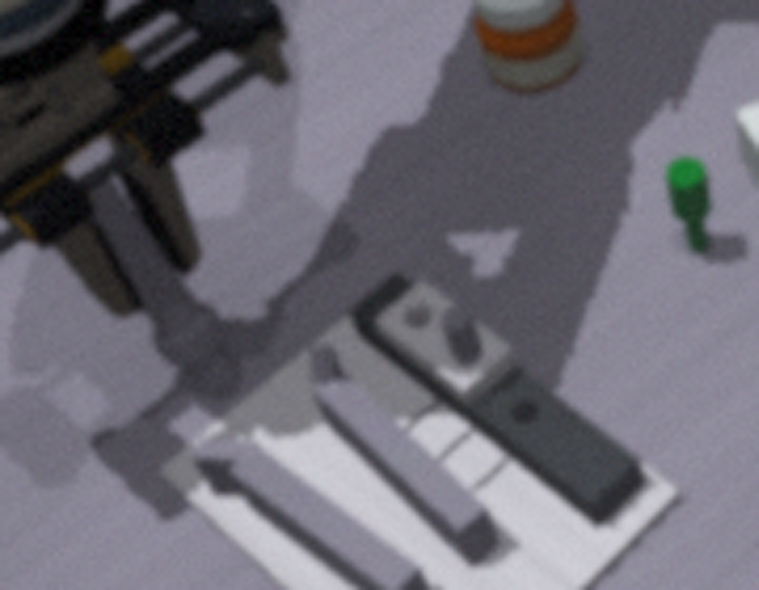

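```bash
python3 -m handwheel '[[[7,0.7,2,0,255],[14,1.4,3,0,255],[20,2,3.5,0,255],[26,2.6,3.5,0,255]]]' 8; python3 look.py 13 50 230 200 340 w
```

```text
t: 15.42
tool_pos: [367.7, -276.0, 68.3]
tool_rot: [0.706, -0.035, 0.706, 0.035]
contact_force: [0.4, 0.5, -2.9]
opening: 21.9
15.425 [ 367.7  -276.     68.28] [ 0.35  0.46 -2.89] 21.88863862259823
```

View pics/s13.png

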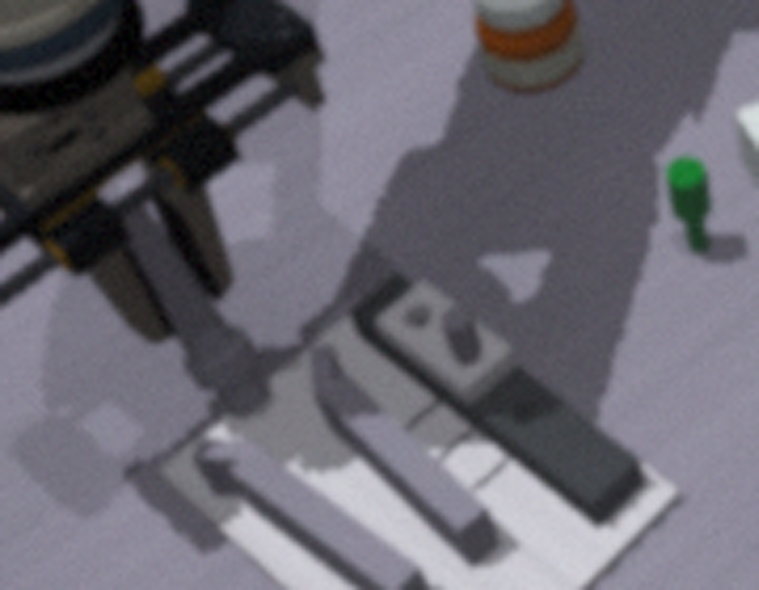

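View pics/w13.png

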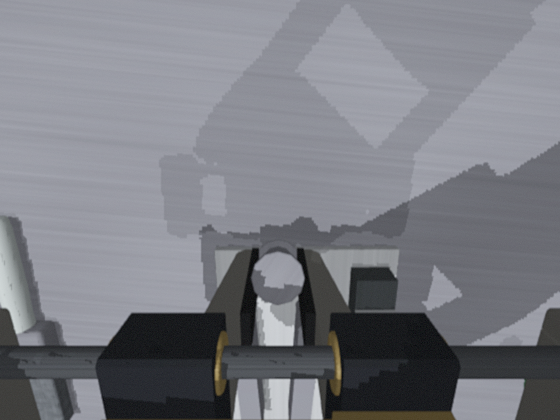

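Run:
```python
from h import *
np.set_printoptions(precision=1,suppress=True)
a=shot('scene');w=shot('wrist');T=T_tool();P=T[:3,3]+[0,0,19];f=759/180
cv2.imwrite('pics/w13z.png',cv2.resize(w['img'][210:320,210:350],None,fx=5.5,fy=5.4,interpolation=cv2.INTER_CUBIC))
for A in (86,92):
 for th in (25,15,8,0,-8):
    t=np.radians(th);u=np.array([np.sin(t)*.995,np.sin(t)*.098,-np.cos(t)]);n=np.array([np.cos(t)*.995,np.cos(t)*.098,np.sin(t)])
    top=P-u*(120-A); col=P+u*(A-36)
    print(A,th,'top',proj(w,top),'colback',[proj(w,col-n*r)for r in (12.5,14,15.5)],'scene collar,foot',(proj(a,P+u*(A-29))-[50,200])*f,(proj(a,P+u*A)-[50,200])*f)
```

```text
86 25 top [274.6 287.1] colback [array([275.7, 256.2]), array([275.7, 254. ]), array([275.7, 251.8])] scene collar,foot [231.9 364.5] [263.1 408.6]
86 15 top [274.6 301.4] colback [array([275.6, 243.6]), array([275.6, 241.4]), array([275.6, 239.2])] scene collar,foot [221.9 358.1] [247.9 398.6]
86 8 top [274.6 311. ] colback [array([275.6, 235.1]), array([275.6, 232.9]), array([275.6, 230.7])] scene collar,foot [213.9 352.1] [236.  389.5]
86 0 top [274.7 321.1] colback [array([275.6, 225.8]), array([275.6, 223.6]), array([275.6, 221.5])] scene collar,foot [204.2 344.1] [221.5 377.4]
86 -8 top [274.7 330. ] colback [array([275.6, 217. ]), array([275.6, 214.9]), array([275.6, 212.8])] scene collar,foot [193.8 334.7] [206.1 363.5]
92 25 top [274.7 285.7] colback [array([275.7, 256.2]), array([275.7, 254. ]), array([275.7, 251.9])] scene collar,foot [238.5 373.8] [269.5 417.5]
92 15 top [274.7 297. ] colback [array([275.7, 242.4]), array([275.7, 240.3]), array([275.7, 238.1])] scene collar,foot [227.3 366.6] [253.2 406.7]
92 8 top [274.7 304.6] colback [array([275.7, 233.1]), array([275.7, 230.9]), array([275.7, 228.8])] scene collar,foot [218.6 360. ] [240.5 397.1]
92 0 top [274.8 312.6] colback [array([275.6, 222.8]), array([275.6, 220.7]), array([275.6, 218.6])] scene collar,foot [207.8 351.1] [224.9 384.1]
92 -8 top [274.8 319.8] colback [array([275.6, 213. ]), array([275.6, 211. ]), array([275.6, 208.9])] scene collar,foot [196.4 340.8] [208.6 369.3]
```

View pics/w13z.png

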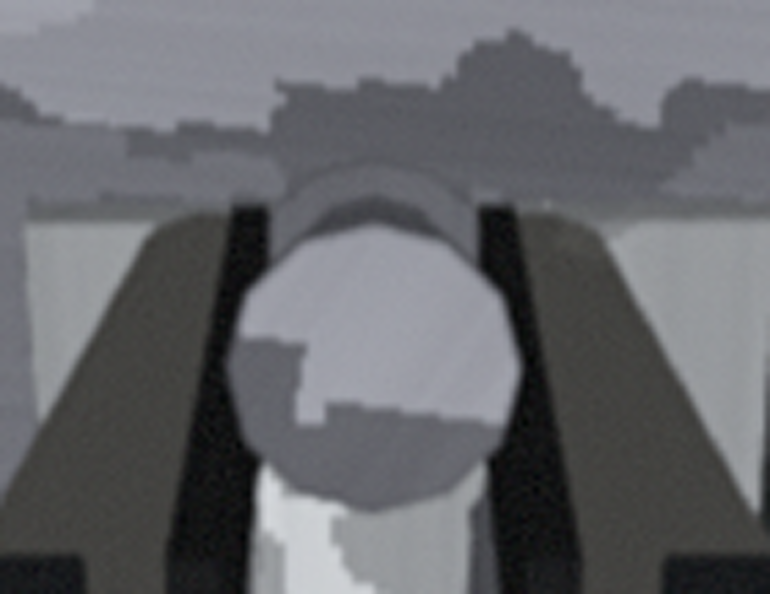

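```bash
python3 -m handwheel '[[[0,0,3,0,255],[-20,-2,3,0,255],[-32,-3.2,0,0,255],[-32,-3.2,-6,0,255],[-32,-3.2,-6.5,0,255]]]' 8; python3 -m handwheel '[[[8,0.8,0,0,255],[16,1.6,0,0,255],[22,2.2,1,0,255],[28,2.8,2,0,255],[34,3.4,2.5,0,255]]]'; python3 look.py 14 50 230 200 340 w; python3 -m handwheel '[[[5,0.5,0.5,0,255],[9,0.9,0.5,0,255],[13,1.3,0.5,0,255],[13,1.3,0.5,0,255]]]'; python3 look.py 15 50 230 200 340 w
python3 -c "
import cv2
a=[cv2.resize(cv2.imread(f'pics/w{i}.png')[210:320,210:350],None,fx=2.8,fy=2.8) for i in (14,15)]
cv2.imwrite('pics/w145.png',cv2.hconcat(a))"
```

```text
t: 16.25
tool_pos: [334.9, -279.3, 61.4]
tool_rot: [0.706, -0.034, 0.706, 0.035]
contact_force: [-0.1, 0.1, -3.2]
opening: 21.6
t: 16.88
tool_pos: [369.7, -275.8, 64.2]
tool_rot: [0.706, -0.035, 0.706, 0.035]
contact_force: [-0.7, -0.1, -2.2]
opening: 21.9
16.875 [ 369.72 -275.75   64.23] [-0.66 -0.08 -2.17] 21.864495831835193
t: 17.48
tool_pos: [382.5, -274.5, 64.7]
tool_rot: [0.706, -0.035, 0.706, 0.035]
contact_force: [0.5, 0.7, -2.8]
opening: 22.0
17.475 [ 382.5  -274.52   64.75] [ 0.54  0.69 -2.82] 21.952891009402823
```

View pics/s15.png

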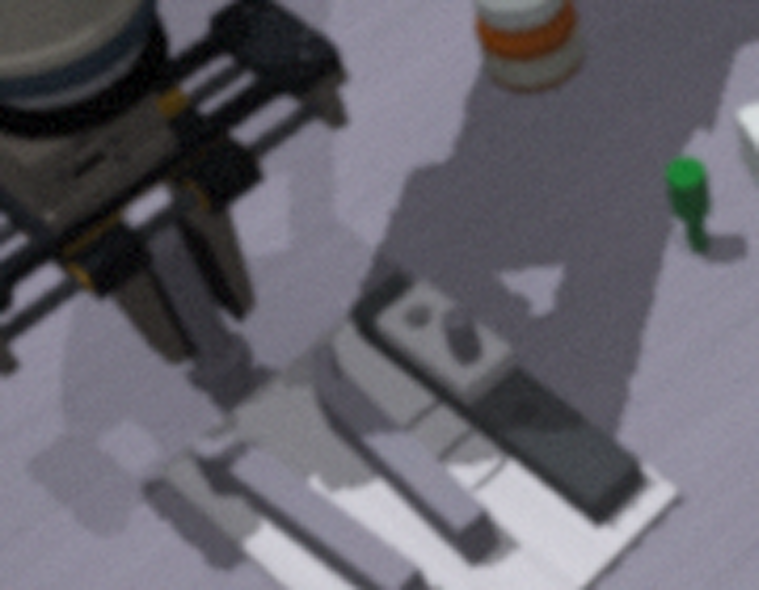

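View pics/w145.png

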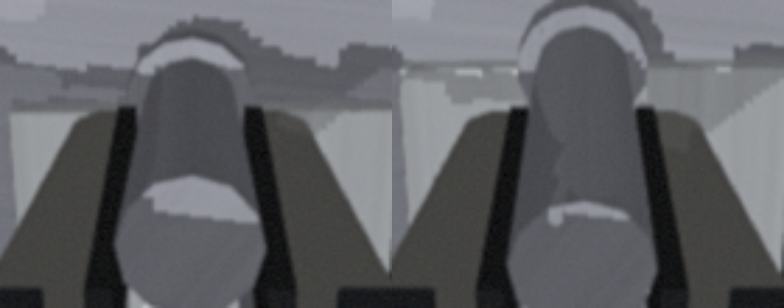

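```bash
python3 - <<'E'
from h import *
np.set_printoptions(precision=1,suppress=True)
z=np.load('w15.npz');w=dict(T=z['T'],mtx=z['mtx']);T=T_tool()
P=T[:3,3];y=T[:3,1];zz=T[:3,2]
for d in (-10,0,10):
  for h in (0,19,38): print(d,h,proj(w,P+zz*d+y*11+[0,0,h]),proj(w,P+zz*d-y*11+[0,0,h]))
for x in (0,-3,-6,-9):
 for A in (80,86):
  for th in (0,5):
   t=np.radians(th);u=zz*np.sin(t)-np.array([0,0,np.cos(t)]);n=zz*np.cos(t)+np.array([0,0,np.sin(t)]);Q=P+[0,0,19]+zz*x
   print(x,A,th,'top',proj(w,Q-u*(120-A)),np.array(w['mtx'])[0,0]*22/(np.linalg.inv(w['T'])@np.append(Q-u*(120-A),1))[2],'back',proj(w,Q+u*(A-36)-n*14),'front of top',proj(w,Q-u*(120-A)-n*11))
E
python3 -c "
import cv2
cv2.imwrite('pics/w15z.png',cv2.resize(cv2.imread('pics/w15.png')[200:340,200:360],None,fx=5,fy=4.2,interpolation=cv2.INTER_CUBIC))"
```

```text
-10 0 [294.4 248.8] [255.8 248.8]
-10 19 [296.2 263.9] [253.4 263.9]
-10 38 [298.6 282.7] [250.5 282.7]
0 0 [294.1 264.7] [256.2 264.7]
0 19 [295.9 281.2] [253.9 281.2]
0 38 [298.1 301.7] [251.  301.7]
10 0 [293.8 280. ] [256.5 280. ]
10 19 [295.6 297.9] [254.3 297.9]
10 38 [297.7 320. ] [251.6 320. ]
0 80 0 top [274.2 331. ] 54.372323959851016 back [275.3 227.2] front of top [274.1 307.5]
0 80 5 top [274.1 323.5] 54.74847589823523 back [275.3 232.2] front of top [274.1 298.3]
0 86 0 top [274.3 321.8] 52.07641323751447 back [275.4 224. ] front of top [274.2 299. ]
0 86 5 top [274.3 315.6] 52.36933417622959 back [275.4 229.8] front of top [274.2 291.4]
-3 80 0 top [274.1 324.7] 54.74870754671338 back [275.3 222.7] front of top [274.1 300.9]
-3 80 5 top [274.1 317.1] 55.13010347607563 back [275.3 227.9] front of top [274.1 291.6]
-3 86 0 top [274.3 315.7] 52.421580889372436 back [275.4 219.7] front of top [274.2 292.6]
-3 86 5 top [274.3 309.4] 52.718408781212105 back [275.4 225.5] front of top [274.2 284.9]
-6 80 0 top [274.1 318.3] 55.1303383652558 back [275.3 218.3] front of top [274.  294.1]
-6 80 5 top [274.1 310.6] 55.517088716266066 back [275.3 223.5] front of top [274.  284.8]
-6 86 0 top [274.3 309.5] 52.77135468231751 back [275.4 215.4] front of top [274.2 286.1]
-6 86 5 top [274.2 303.1] 53.0721682178678 back [275.4 221.2] front of top [274.2 278.4]
-9 80 0 top [274.1 311.9] 55.51732691463188 back [275.3 213.8] front of top [274.  287.3]
-9 80 5 top [274.1 304. ] 55.90954524055399 back [275.3 219.1] front of top [274.  277.9]
-9 86 0 top [274.2 303.2] 53.125827436679614 back [275.3 211. ] front of top [274.2 279.5]
-9 86 5 top [274.2 296.8] 53.43070743403465 back [275.4 216.9] front of top [274.2 271.8]
```

View pics/w15z.png

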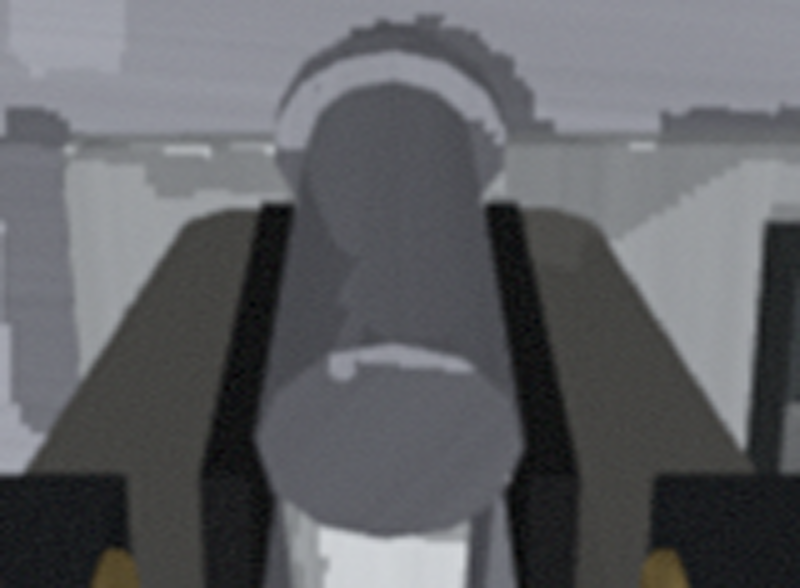

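```bash
python3 -m handwheel '[[[0,0,14,0,255],[10,0.5,15,0,255],[20,1,15,0,255],[30,1.4,15,0,255],[30,1.4,15,0,255]]]' 10; python3 -m handwheel '[[[0,0,-3,0,255],[0,0,-5,0,255],[0,0,-5,0,255]]]';python3 -m handwheel '[[[0,0,-1.5,0,255],[0,0,-1.5,0,255]]]';python3 -m handwheel '[[[0,0,-1.5,0,255],[0,0,-1.5,0,255]]]'; python3 look.py 16 50 230 200 340 w
```

```text
t: 18.2
tool_pos: [413.1, -273.1, 79.6]
tool_rot: [0.706, -0.035, 0.706, 0.035]
contact_force: [-0.8, -0.2, -2.5]
opening: 21.8
t: 18.58
tool_pos: [411.8, -273.0, 74.5]
tool_rot: [0.706, -0.034, 0.706, 0.035]
contact_force: [-0.6, -0.4, -3.0]
opening: 21.6
t: 18.82
tool_pos: [412.1, -273.2, 73.2]
tool_rot: [0.706, -0.035, 0.706, 0.035]
contact_force: [-0.1, 0.5, -1.9]
opening: 21.5
t: 19.08
tool_pos: [412.1, -273.1, 71.7]
tool_rot: [0.706, -0.035, 0.706, 0.035]
contact_force: [0.2, 0.0, -2.7]
opening: 21.7
19.075 [ 412.13 -273.12   71.69] [ 0.19  0.03 -2.72] 21.660256058301147
```

View pics/s16.png

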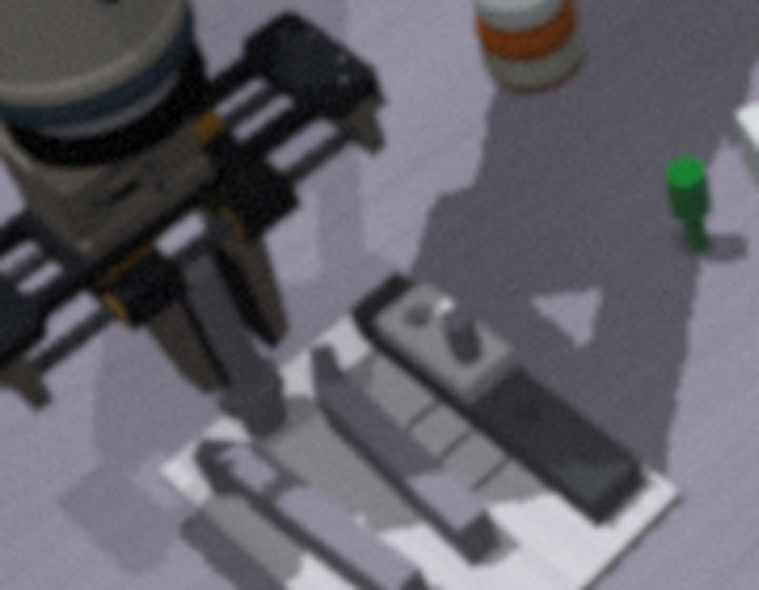

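View pics/w16.png

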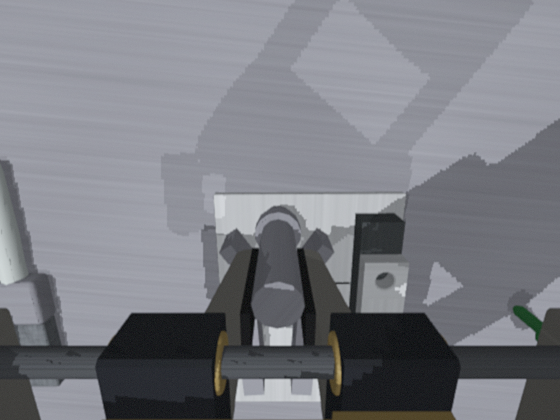

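```bash
for i in 1 2 3 ; do python3 -m handwheel '[[[0,0,-1.5,0,255],[0,0,-1.5,0,255]]]'; done
```

```text
t: 19.42
tool_pos: [412.4, -273.3, 70.5]
tool_rot: [0.706, -0.035, 0.706, 0.035]
contact_force: [-0.6, -0.1, 0.8]
opening: 21.9
t: 19.68
tool_pos: [413.2, -273.4, 69.7]
tool_rot: [0.707, -0.035, 0.706, 0.034]
contact_force: [0.2, 3.2, 9.9]
opening: 21.8
t: 19.92
tool_pos: [413.5, -273.5, 68.5]
tool_rot: [0.707, -0.035, 0.705, 0.034]
contact_force: [0.9, 3.3, 12.4]
opening: 22.3
```

```bash
python3 -m handwheel '[[[0,0,1.5,0,255],[0,0,1.5,0,255],[0,0,1.5,0,160],[0,0,1.5,0,150],[0,0,1.5,0,150]]]'; python3 look.py 17 50 230 200 340 w
```

```text
t: 20.55
tool_pos: [412.3, -273.2, 68.8]
tool_rot: [0.706, -0.035, 0.706, 0.035]
contact_force: [-0.0, -0.2, 0.2]
opening: 37.6
20.55 [ 412.26 -273.24   68.78] [-0.   -0.16  0.19] 37.61701291331561
```

View pics/s17.png

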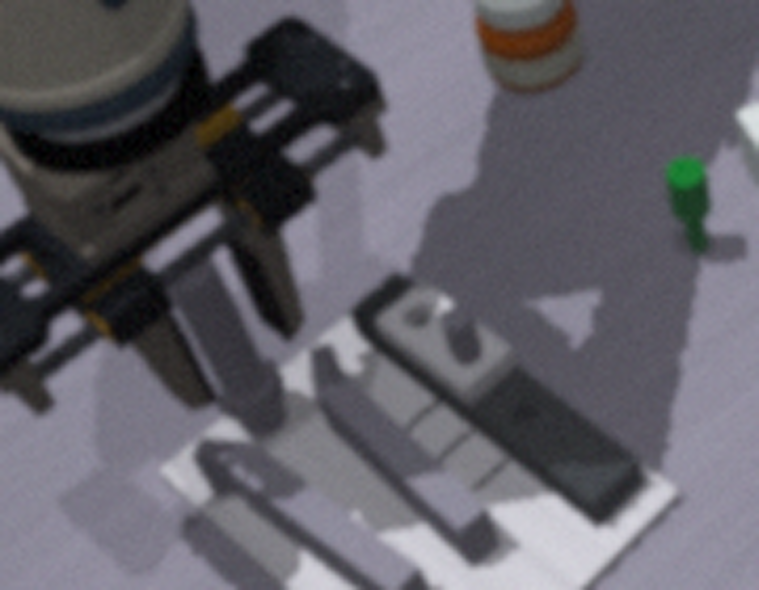

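View pics/w17.png

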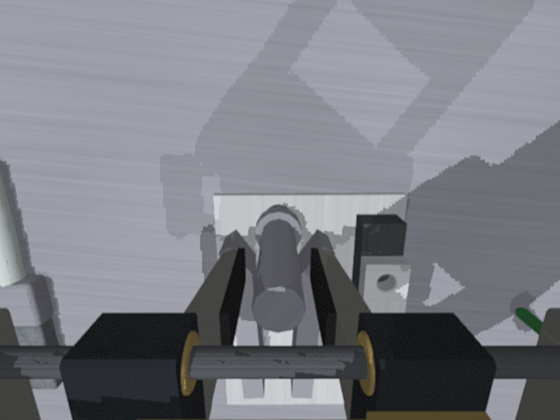

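```bash
python3 -m handwheel '[[[-5,-0.5,0,0,100],[-9,-0.9,0,0,0],[-9,-0.9,0,0,0],[-9,-0.9,0,-10,0],[-9,-0.9,0,-20,0]]]'; python3 -m handwheel '[[[0,0,0,-10,0],[0,0,0,-20,0],[0,0,0,-30,0],[0,0,0,-40,0],[0,0,0,-50,0]]]';  python3 -m handwheel '[[[0,0,0,-10,0],[0,0,0,-20,0],[0,0,0,-20,0]]]'; python3 look.py 18 50 230 200 340 w; python3 -c "
from h import *
T=T_tool();print(np.degrees(np.arctan2(T[1,1],T[0,1])))"
```

```text
t: 21.28
tool_pos: [403.3, -274.1, 68.8]
tool_rot: [0.701, 0.091, 0.701, -0.091]
contact_force: [-0.9, 0.9, 0.7]
opening: 86.1
t: 21.9
tool_pos: [403.3, -274.1, 68.8]
tool_rot: [0.597, 0.378, 0.597, -0.378]
contact_force: [-1.0, -0.2, 0.2]
opening: 92.1
t: 22.28
tool_pos: [403.3, -274.1, 68.8]
tool_rot: [0.524, 0.475, 0.524, -0.475]
contact_force: [0.0, 0.3, 0.4]
opening: 91.8
22.275 [ 403.27 -274.13   68.82] [0.01 0.34 0.42] 91.79669905020992
5.848744542949405
```

View pics/s18.png

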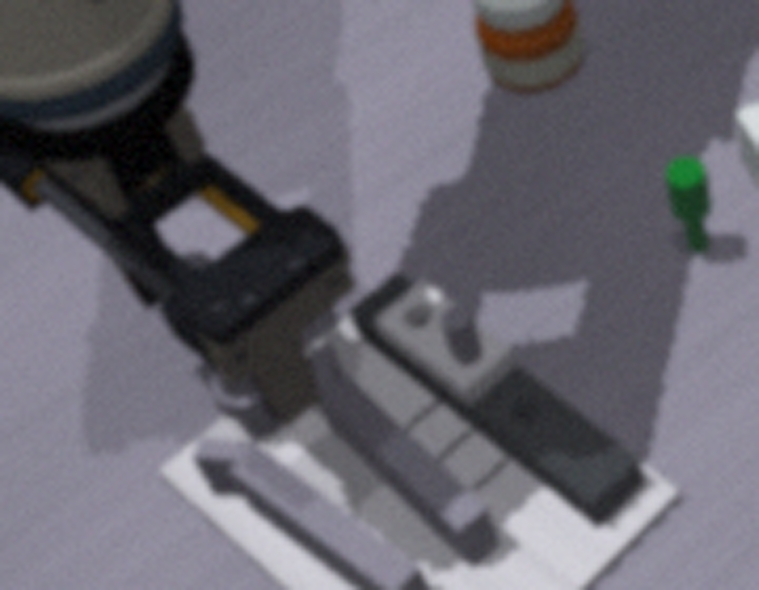

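View pics/w18.png

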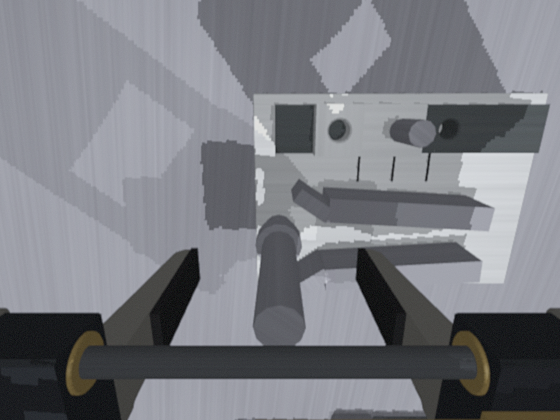

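```bash
python3 -m handwheel '[[[0,0,-10,0,100],[0,0,-17,0,160],[0,0,-17,0,200],[0,0,-17,0,255],[0,0,-17,0,255]]]' 12;  python3 -m handwheel '[[[0,0,0,0,255],[0,0,0,0,255]]]';python3 look.py 19 50 230 200 340 w
```

```text
t: 23.0
tool_pos: [403.3, -274.1, 51.9]
tool_rot: [0.524, 0.475, 0.524, -0.475]
contact_force: [-0.3, -0.5, -0.6]
opening: 43.9
t: 23.25
tool_pos: [403.3, -274.1, 51.9]
tool_rot: [0.524, 0.475, 0.524, -0.475]
contact_force: [0.0, -0.5, -0.1]
opening: 23.7
23.25 [ 403.26 -274.11   51.92] [ 0.   -0.53 -0.11] 23.650611180904217
```

View pics/w19.png

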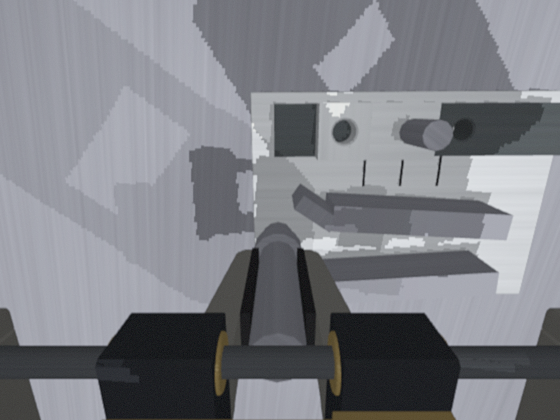

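```bash
python3 -m handwheel '[[[0,0,0,0,255],[10,1,0,0,255],[20,2,0,0,255],[20,2,0,0,255]]]' 12;  python3 -m handwheel '[[[7,0.7,0,0,255],[14,1.4,0,0,255],[20,2,0,0,255]]]';python3 look.py 20 50 230 200 340 w
```

```text
t: 23.85
tool_pos: [424.0, -272.2, 51.9]
tool_rot: [0.524, 0.475, 0.524, -0.475]
contact_force: [1.6, 0.3, 1.4]
opening: 21.6
t: 24.22
tool_pos: [441.9, -269.9, 51.8]
tool_rot: [0.523, 0.474, 0.525, -0.475]
contact_force: [-7.9, -2.4, 9.3]
opening: 21.5
24.225 [ 441.94 -269.9    51.84] [-7.92 -2.42  9.31] 21.53483990073929
```

View pics/w20.png

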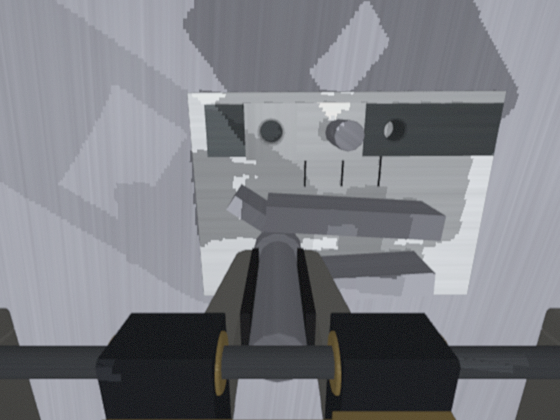

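View pics/s20.png

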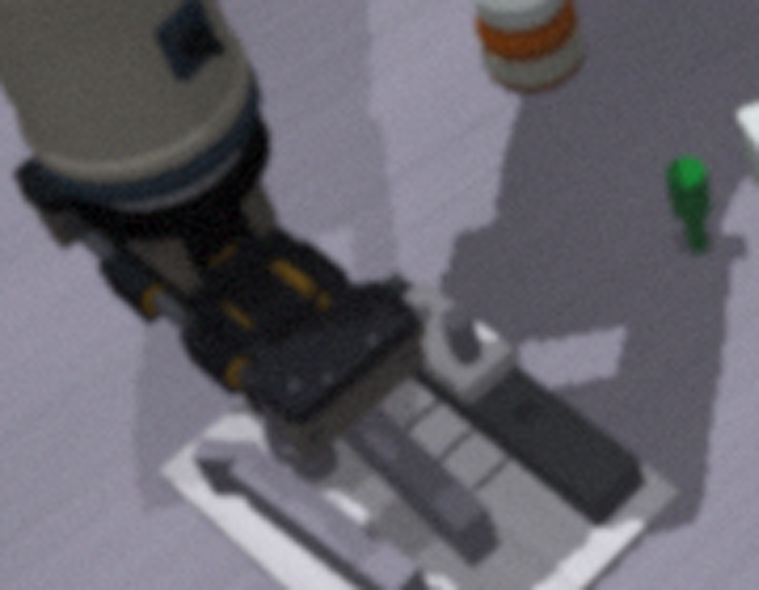

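Run:
```python
from h import *
np.set_printoptions(precision=1,suppress=True)
w=shot('wrist');im=w['img'];cv2.imwrite('pics/w20z.png',cv2.resize(im[170:310,180:450],None,fx=2.95,fy=4.2,interpolation=cv2.INTER_CUBIC))
v=(485.4,-265.8,0.102)
for g in [(-50,17,42),(-50,-17,42),(55,10.7,42),(55,-10.7,42),(-70,None,0),(-100,97,8),(100,97,8),(-100,-47,8),(100,-47,8),(-25,60,8),(0,60,8),(25,60,8)]:
    if g[1] is None: continue
    print(g,proj(w,g2w(v,g)),(proj(w,g2w(v,g))-[180,170])*[2.95,4.2])
T=T_tool();P=T[:3,3]
for h in (-50+36+0,): pass
print('axis pts', [(z,proj(w,np.array([P[0],P[1],z]))) for z in (8,30,44,128)])
```

```text
(-50, 17, 42) [265.4 233.5] [251.8 266.9]
(-50, -17, 42) [266.2 284.3] [254.2 480. ]
(55, 10.7, 42) [440.5 242.8] [768.4 305.8]
(55, -10.7, 42) [435.4 274.8] [753.4 440.1]
(-100, 97, 8) [185.1  93.9] [  15.1 -319.7]
(100, 97, 8) [507.   92.6] [ 964.5 -325.1]
(-100, -47, 8) [202.1 296.7] [ 65.2 532. ]
(100, -47, 8) [467.1 296. ] [847.1 529. ]
(-25, 60, 8) [304.4 153.4] [367.  -69.6]
(0, 60, 8) [342.5 153.3] [479.4 -70.2]
(25, 60, 8) [380.7 153.1] [591.9 -70.8]
axis pts [(8, array([277.6, 238.4])), (30, array([277.6, 251.2])), (44, array([277.6, 260.8])), (128, array([277.4, 365.5]))]
```

View pics/w20z.png

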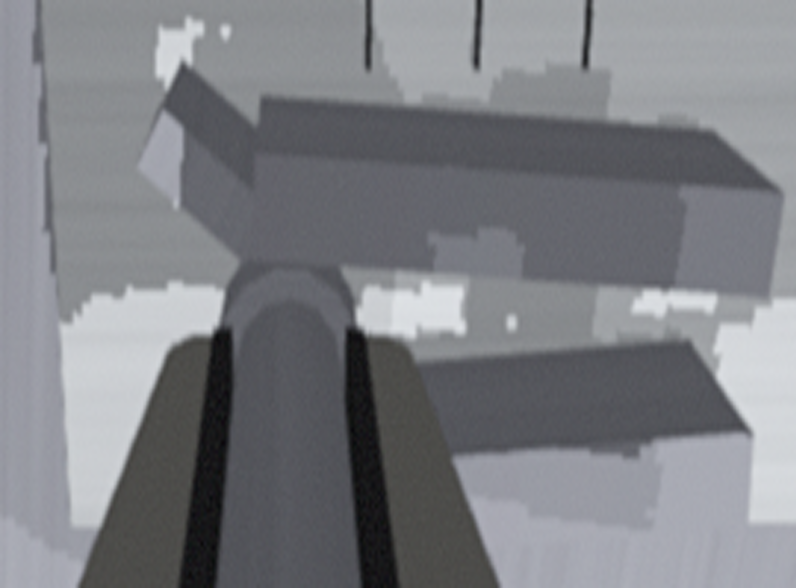

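```bash
python3 -m handwheel '[[[-5,-0.5,0,0,255],[-5,-0.5,0,0,255]]]' 12;  python3 -m handwheel '[[[0.2,-2,0,0,255],[0.2,-2,0,0,255]]]'; python3 -m handwheel '[[[3,0.3,0,0,255],[6,0.6,0,0,255],[6,0.6,0,0,255]]]'
```

```text
t: 24.62
tool_pos: [438.2, -270.7, 51.9]
tool_rot: [0.524, 0.475, 0.524, -0.475]
contact_force: [0.4, -0.4, 1.1]
opening: 21.8
t: 24.88
tool_pos: [438.2, -272.3, 51.8]
tool_rot: [0.524, 0.475, 0.524, -0.475]
contact_force: [0.6, 3.2, 5.1]
opening: 21.8
t: 25.25
tool_pos: [443.2, -271.8, 51.8]
tool_rot: [0.523, 0.474, 0.525, -0.475]
contact_force: [-4.9, 0.4, 8.3]
opening: 21.8
```

```bash
python3 -m handwheel '[[[0,0,0.8,0,255],[0,0,0.8,0,255]]]' 12;  python3 -m handwheel '[[[5,0.5,0,0,255],[10,1,0,0,255],[10,1,0,0,255]]]';  python3 look.py 21 50 230 200 340 w
```

```text
t: 25.5
tool_pos: [444.2, -272.0, 52.2]
tool_rot: [0.524, 0.475, 0.524, -0.475]
contact_force: [0.0, 0.4, -2.4]
opening: 21.7
t: 25.88
tool_pos: [454.9, -270.8, 52.5]
tool_rot: [0.524, 0.475, 0.524, -0.475]
contact_force: [0.4, 0.7, -3.0]
opening: 21.6
25.875 [ 454.92 -270.83   52.48] [ 0.39  0.72 -3.03] 21.597122689100154
```

View pics/w21.png

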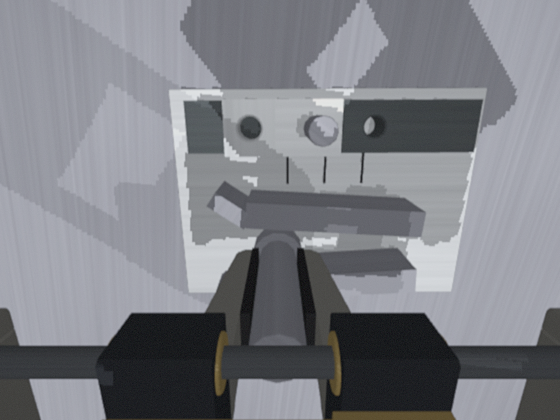

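```bash
for i in 1 2 3 4; do python3 -m handwheel '[[[2.5,0.25,0,0,255],[5,0.5,0,0,255]]]' 12 | egrep 'pos|force'; done
```

```text
tool_pos: [459.2, -270.2, 52.5]
contact_force: [-1.1, 1.0, -3.0]
tool_pos: [463.3, -269.6, 52.3]
contact_force: [-7.9, -0.1, -0.6]
tool_pos: [465.8, -269.0, 52.0]
contact_force: [-17.2, -3.2, 8.0]
tool_pos: [469.6, -268.7, 52.4]
contact_force: [-21.7, -3.9, 18.0]
```

```bash
python3 look.py 22 50 230 200 340 w; python3 -c "
import cv2
cv2.imwrite('pics/w22z.png',cv2.resize(cv2.imread('pics/w22.png')[70:320,150:450],None,fx=2.6,fy=2.4,interpolation=cv2.INTER_CUBIC))"
```

```text
26.975 [ 469.62 -268.68   52.44] [-21.68  -3.86  18.05] 24.862967361933148
```

View pics/w22z.png

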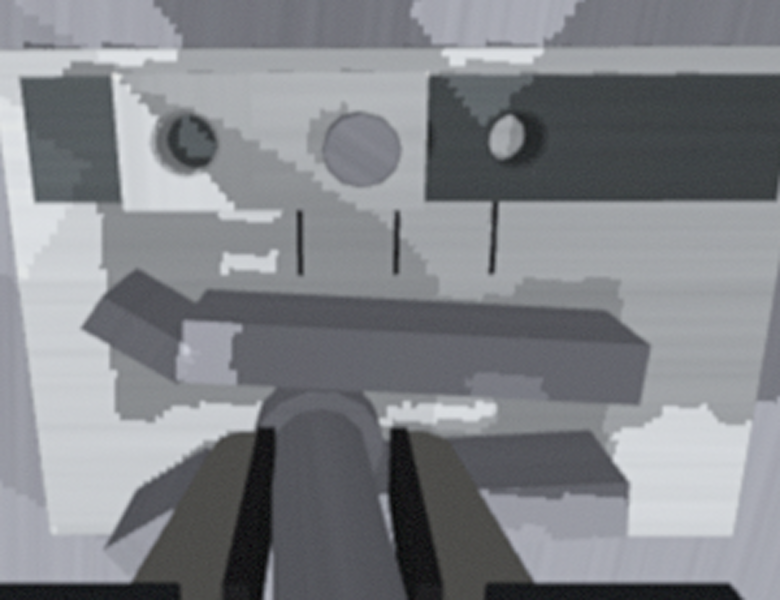

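View pics/s22.png

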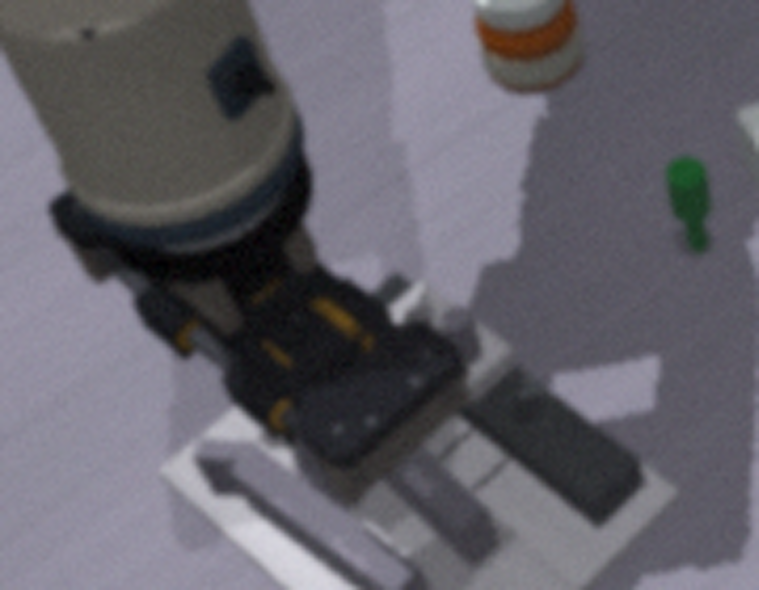

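```bash
for i in 1 2 3; do python3 -m handwheel '[[[-2.5,-0.25,0,0,255],[-2.5,-0.25,0,0,255]]]' 20 | egrep 'pos|force|open'; done; python3 look.py 23 50 230 200 340 w
```

```text
tool_pos: [467.6, -268.8, 52.2]
contact_force: [-16.6, -3.0, 8.1]
opening: 22.4
tool_pos: [466.9, -269.1, 52.1]
contact_force: [-9.6, -0.4, 1.4]
opening: 21.5
tool_pos: [466.5, -269.2, 52.3]
contact_force: [-2.1, 3.6, -4.0]
opening: 22.1
27.825 [ 466.52 -269.2    52.26] [-2.1   3.63 -4.01] 22.084955958944093
```

View pics/w23.png

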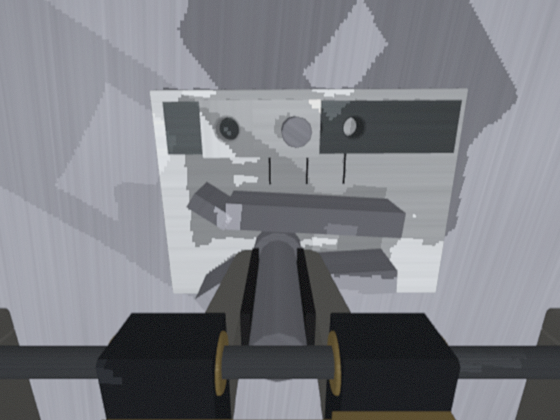

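```bash
python3 -m handwheel '[[[0,0,0,0,200],[0,0,0,0,60],[0,0,0,0,0],[0,0,50,0,0],[0,40,90,0,0]]]' ; python3 -m handwheel '[[[0,20,30,0,0],[0,20,30,0,0],[0,20,30,0,0]]]'; python3 look.py 24 50 230 200 340 w
```

```text
t: 28.55
tool_pos: [468.4, -231.6, 144.7]
tool_rot: [0.525, 0.476, 0.522, -0.475]
contact_force: [1.1, -1.1, 0.2]
opening: 59.4
t: 28.92
tool_pos: [467.1, -210.2, 172.3]
tool_rot: [0.524, 0.475, 0.524, -0.475]
contact_force: [-0.8, -1.0, -0.1]
opening: 89.7
28.925 [ 467.08 -210.19  172.3 ] [-0.85 -1.02 -0.1 ] 89.74665537075111
```

View pics/w24.png

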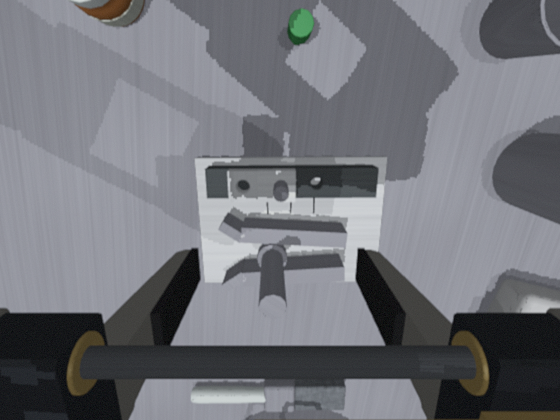

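View pics/s24.png

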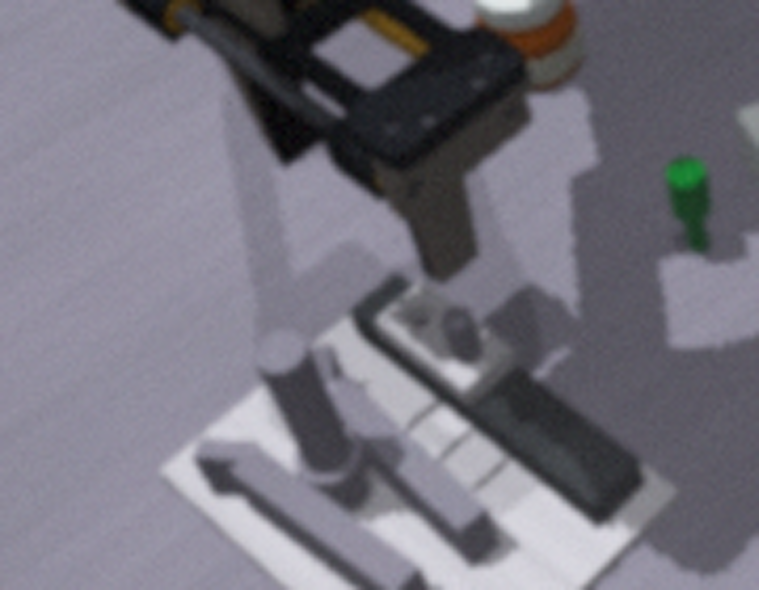

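Run:
```python
from h import *
np.set_printoptions(precision=1,suppress=True)
w=shot('wrist');a=shot('scene')
cv2.imwrite('pics/w24z.png',cv2.resize(w['img'][150:320,190:390],None,fx=4,fy=3.5,interpolation=cv2.INTER_CUBIC))
cv2.imwrite('pics/s24z.png',cv2.resize(a['img'][265:335,100:180],None,fx=9,fy=8.4,interpolation=cv2.INTER_CUBIC))
cw=lambda q:(q-[190,150])*[4,3.5]; cs=lambda q:(q-[100,265])*[9,8.4]
v=(485.4,-265.0,0.102)
for n,g in [('LA',(-50,17,42)),('LB',(-50,-17,42)),('RA',(55,10.7,42)),('RB',(55,-10.7,42)),('l-25',(-25,60,8)),('l0',(0,60,8)),('l25',(25,60,8)),('c1',(-100,97,8)),('c2',(100,97,8)),('c3',(100,-47,8))]:
    print(n,cw(proj(w,g2w(v,g))),cs(proj(a,g2w(v,g))))
for x in (-25,-19,0):
    print(x,[(z,cw(proj(w,g2w(v,(x,0,z)))),cs(proj(a,g2w(v,(x,0,z))))) for z in (8,30,44,128)], cw(proj(w,g2w(v,(x-15.5,0,44))))[0],cw(proj(w,g2w(v,(x+15.5,0,44))))[0])
```

```text
LA [205.  325.6] [224.2 220.6]
LB [209.9 432.1] [ 96.1 320.3]
RA [622.4 344.5] [525.  493.5]
RB [617.5 411.6] [444.4 563.1]
l-25 [306.7 150.8] [484.6 233.6]
l0 [400.6 150.5] [558.8 289.3]
l25 [494.6 150.1] [634.8 346.3]
c1 [13.5 29.7] [395.2 -19.7]
c2 [790.4  26.7] [995.6 413. ]
c3 [742.2 462.6] [488.3 881.5]
-25 [(8, array([309.8, 333.1]), array([273.5, 405.5])), (30, array([307.2, 362.1]), array([248.8, 356.5])), (44, array([305.4, 382.4]), array([232.6, 324.4])), (128, array([290.3, 551.1]), array([126.8, 114.4]))] 244.15233236569918 366.5873431095065
-19 [(8, array([331.2, 333.1]), array([291.2, 419.7])), (30, array([329.9, 362. ]), array([266.8, 370.8])), (44, array([329.1, 382.3]), array([250.7, 338.8])), (128, array([321.7, 551. ]), array([146. , 129.3]))] 267.84480218605154 390.2912945922826
0 [(8, array([399.1, 332.9]), array([347.9, 465.2])), (30, array([402. , 361.8]), array([324.2, 416.7])), (44, array([404.1, 382.1]), array([308.7, 384.9])), (128, array([421.4, 550.7]), array([207.4, 176.9]))] 342.88561453525153 465.36847619617083
```

View pics/w24z.png

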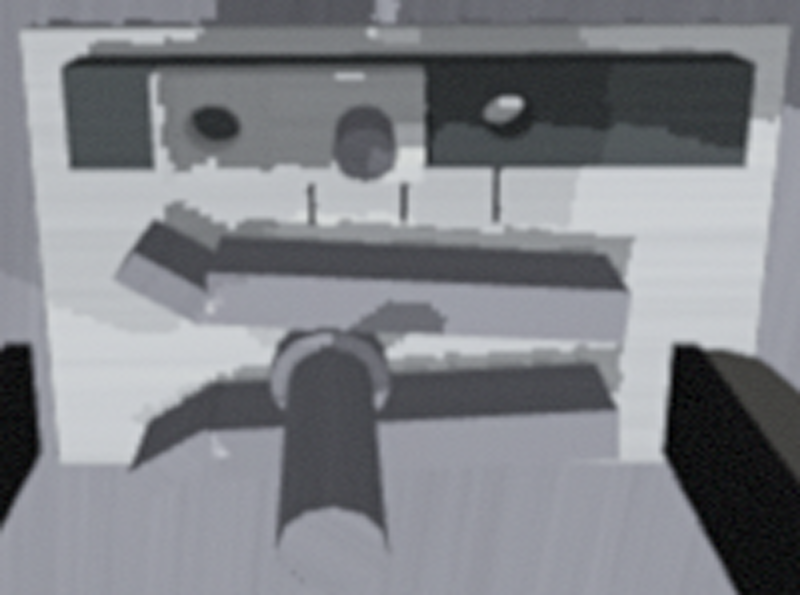

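View pics/s24z.png

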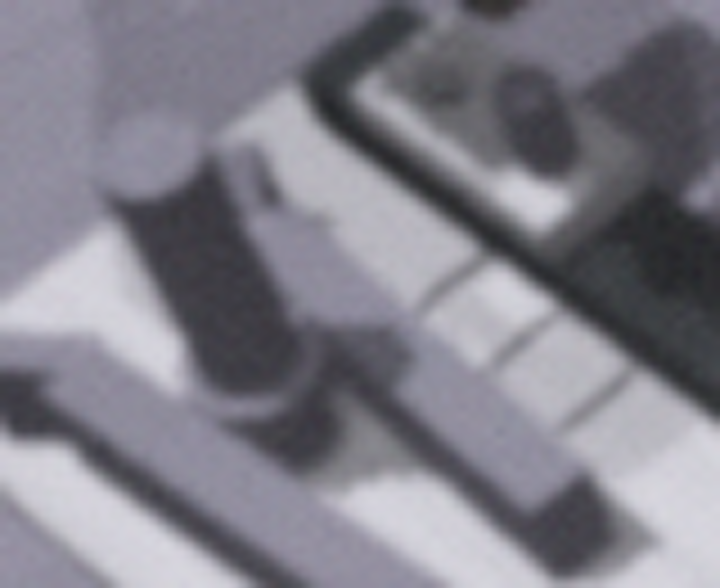

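Run:
```python
from h import *
np.set_printoptions(precision=1,suppress=True)
z=np.load('w24.npz');w=dict(T=z['T'],mtx=z['mtx'])
U=lambda x,y:(190+x/4,150+y/3.5)
o=[(w,U(208,322),(-50,17,42)),(w,U(210,432),(-50,-17,42)),(w,U(627,340),(55,10.7,42)),(w,U(615,408),(55,-10.7,42)),(w,U(21,30),(-100,97,8)),(w,U(789,27),(100,97,8)),(w,U(507,110),(25,75,30)),(w,U(752,165),(0,60,30))][:7]
v,r=fitg(o);print(v,r)
c,s=np.cos(v[2]),np.sin(v[2])
for n,q,zz in [('hole',(216,123),44),('knobtop',(366,158),74),('plunger collar',(331,385),44),('rail25',(507,110),30),('ptop',(333,551),128)]:
    X=at_z(w,U(*q),zz);d=X[:2]-v[:2];print(n,X,c*d[0]+s*d[1],-s*d[0]+c*d[1])
print(telemetry.state()['tool_pos'])
```

```text
[ 486.1 -264.4    0.1] [[-0.3  0.4]
 [ 0.5 -0.6]
 [-0.7  0.5]
 [ 1.1  0.3]
 [-1.6 -0.6]
 [ 0.6 -0.9]
 [ 0.1  1.3]]
hole [ 433.2 -193.4   44. ] -45.30221981040335 76.05651010008651
knobtop [ 468.2 -192.1   74. ] -10.299054723596786 73.79684531376246
plunger collar [ 467.4 -268.    44. ] -18.982985352148543 -1.6152179006532998
rail25 [ 503. -186.   30.] 24.88255908701148 76.27934993677705
ptop [ 468.9 -267.   128. ] -17.368505771898562 -0.7843678711022624
[ 466.4 -210.1  171.5]
```

```bash
python3 -m handwheel '[[[1.5,18.5,-20,0,60],[1.5,18.5,-60,0,100],[1.5,18.5,-95,0,100],[1.5,18.5,-117,0,100],[1.5,18.5,-117,0,100]]]' 15;  python3 -m handwheel '[[[0,0,0,0,200],[0,0,0,0,255],[0,0,0,0,255],[0,0,0,0,255]]]'; python3 look.py 25 50 230 200 340 w
```

```text
t: 29.75
tool_pos: [466.8, -190.9, 53.6]
tool_rot: [0.522, 0.474, 0.525, -0.476]
contact_force: [-0.2, 0.2, 0.2]
opening: 56.0
t: 30.25
tool_pos: [468.7, -191.3, 56.1]
tool_rot: [0.524, 0.475, 0.524, -0.475]
contact_force: [0.3, 0.3, -0.1]
opening: 17.9
30.25 [ 468.68 -191.33   56.07] [ 0.33  0.3  -0.1 ] 17.892570363619516
```

View pics/w25.png

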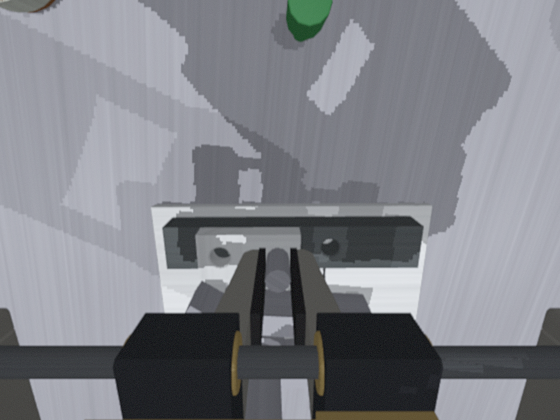

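View pics/s25.png

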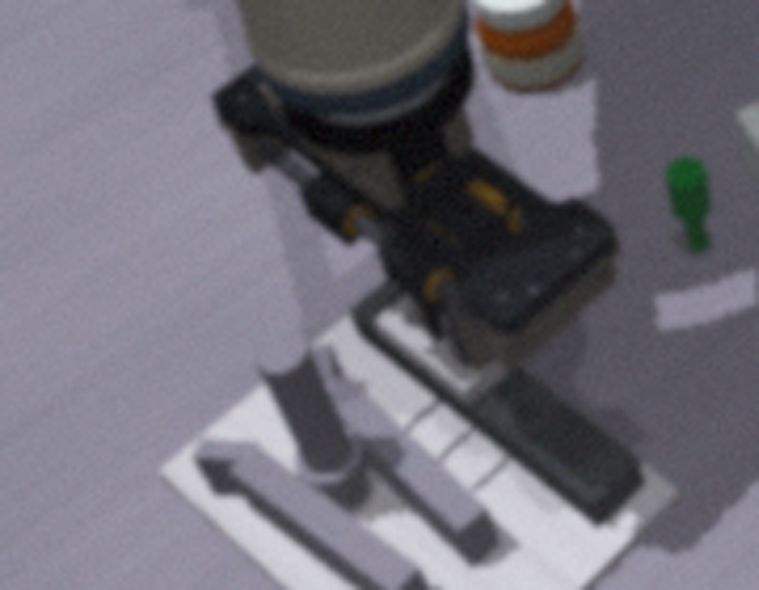

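```bash
python3 -m handwheel '[[[0,0,0,0,255],[0,0,0,0,255]]]' 20; python3 -m handwheel '[[[5,0.5,0,0,255],[10,1,0,0,255],[15,1.5,0,0,255],[20,2,0,0,255],[20,2,0,0,255]]]'; python3 look.py 26 50 230 200 340 w;  python3 -c "
import cv2
cv2.imwrite('pics/w26z.png',cv2.resize(cv2.imread('pics/w26.png')[190:320,130:440],None,fx=2.5,fy=3.5,interpolation=cv2.INTER_CUBIC))"
```

```text
t: 30.6
tool_pos: [468.5, -191.3, 55.9]
tool_rot: [0.524, 0.475, 0.524, -0.475]
contact_force: [-0.7, -0.6, 5.7]
opening: 13.4
t: 31.22
tool_pos: [489.2, -189.2, 55.9]
tool_rot: [0.524, 0.475, 0.524, -0.475]
contact_force: [1.6, 2.7, 4.6]
opening: 13.1
31.225 [ 489.22 -189.2    55.88] [1.6  2.69 4.62] 13.134775897720006
```

View pics/w26z.png

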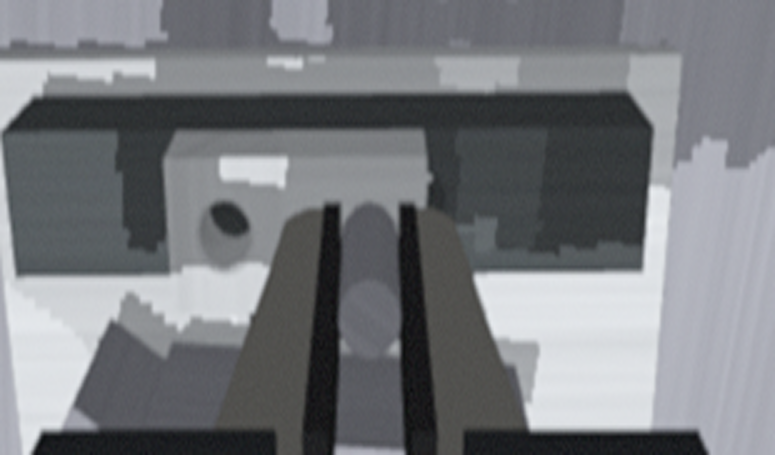

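```bash
python3 -m handwheel '[[[0,0,0,0,150],[0,0,0,0,100],[0,0,40,0,100],[0,0,90,0,60],[-5,-20,130,0,60]]]' ; python3 -m handwheel '[[[-12,-34,10,0,60],[-22,-68,10,0,60],[-22,-68,10,0,60]]]'; python3 look.py 27 50 230 200 340 w;  python3 -c "
import cv2
cv2.imwrite('pics/w27z.png',cv2.resize(cv2.imread('pics/w27.png')[30:230,150:420],None,fx=2.9,fy=2.9,interpolation=cv2.INTER_CUBIC))"
```

```text
t: 31.95
tool_pos: [483.3, -208.8, 187.1]
tool_rot: [0.524, 0.475, 0.524, -0.475]
contact_force: [0.5, 0.2, -0.7]
opening: 61.2
t: 32.33
tool_pos: [460.6, -278.8, 195.5]
tool_rot: [0.523, 0.475, 0.523, -0.476]
contact_force: [-0.2, 0.1, -0.3]
opening: 70.1
32.325 [ 460.6  -278.8   195.49] [-0.18  0.12 -0.34] 70.10748141308854
```

View pics/w27z.png

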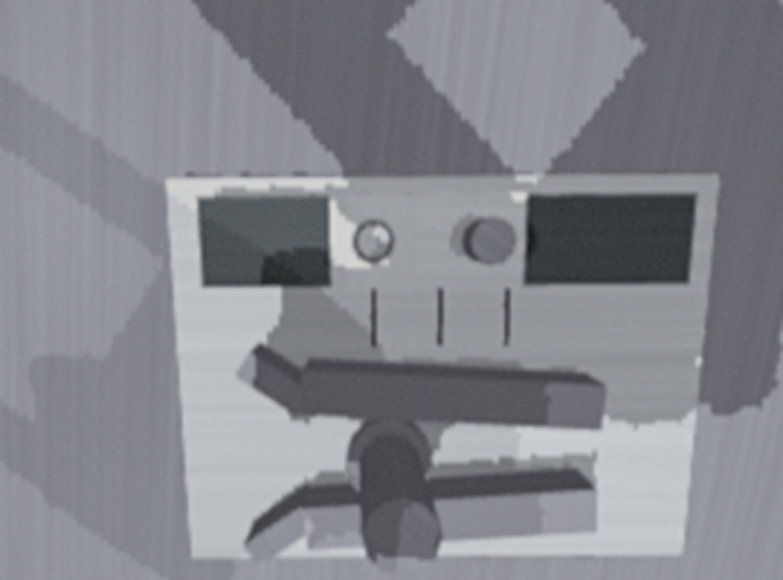

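Run:
```python
from h import *
np.set_printoptions(precision=2,suppress=True)
print(T_tool()[:3,3])
w=shot('wrist'); 
print('hole',at_z(w,(279,113.1),44), 'line end',at_z(w,(279,148),8))
for l in ['pin_head','pin_stand']:
  for n in ('scene','top'):
    p=shot(n); print(l,n,[(round(d['conf'],2),np.round(d['pixel'],1)) for d in nets.landmark_of(p,l)[:5]])
```

```text
[ 460.96 -276.93  195.12]
hole [ 454.04 -192.28   44.  ] line end [ 457.76 -228.64    8.  ]
pin_head scene [(0.63, array([237.5, 224.9])), (0.55, array([211.4, 242.7]))]
pin_head top [(0.61, array([343.6, 236.7])), (0.5, array([311.8, 233.9]))]
pin_stand scene [(0.97, array([238.1, 239.5])), (0.51, array([237.7, 226.8]))]
pin_stand top [(0.78, array([314.5, 239.4])), (0.69, array([410. , 234.8]))]
```

```bash
python3 -m handwheel '[[[0,55,0,10,60],[2,110,0,20,100],[4,170,0,30,120],[6,230,0,40,144],[7,289,0,50,144]]]' 20; python3 -m handwheel '[[[0,0,-20,10,144],[0,0,-40,20,144],[0,0,-50,30,144],[0,0,-50,40,144],[0,0,-50,40,144]]]'; python3 look.py 28 180 300 190 290 w;  python3 -c "
import cv2
cv2.imwrite('pics/w28z.png',cv2.resize(cv2.imread('pics/w28.png')[130:330,150:420],None,fx=2.9,fy=2.9,interpolation=cv2.INTER_CUBIC))"
```

```text
t: 33.5
tool_pos: [468.4, 13.7, 195.9]
tool_rot: [0.676, 0.207, 0.676, -0.207]
contact_force: [1.3, 0.0, -0.2]
opening: 40.0
t: 34.12
tool_pos: [468.4, 11.9, 145.5]
tool_rot: [0.706, -0.034, 0.706, 0.034]
contact_force: [-0.0, -0.4, -0.7]
opening: 40.1
34.125 [468.37  11.9  145.51] [-0.05 -0.42 -0.69] 40.10656328040163
```

View pics/w28.png

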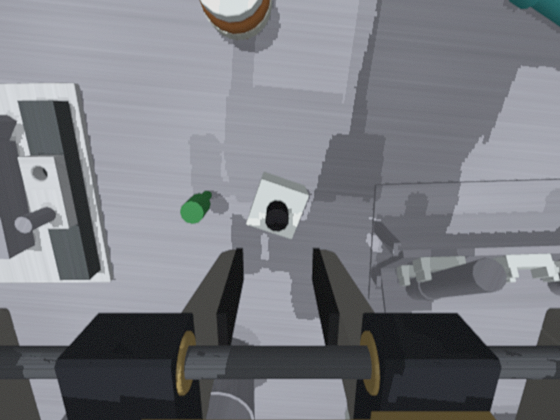

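Run:
```python
from h import *
np.set_printoptions(precision=2,suppress=True)
w=shot('wrist'); im=w['img']
m=(im.max(2)<45).astype(np.uint8); m[:190]=0;m[245:]=0;m[:,:255]=0;m[:,300:]=0
ys,xs=np.nonzero(m);print(xs.min(),xs.max(),ys.min(),ys.max(),m.sum())
T=T_tool();print(T[:3,3])
for q in [(276,217)]: print(at_z(w,q,70),at_z(w,q,55))
for p in [(0,0,70),(0,0,40)]:
  for dx in (-10,0,10):
    X=at_z(w,(276,217),70);print(p[2],dx,proj(w,np.array([X[0]+dx,X[1],p[2]])))
cv2.imwrite('pics/w28z.png',cv2.resize(im[180:260,230:330],None,fx=7,fy=7,interpolation=cv2.INTER_CUBIC))
```

```text
266 287 201 229 518
[468.57  11.82 145.77]
[464.43  11.64  70.  ] [469.37  12.04  55.  ]
70 -10 [277.17 205.07]
70 0 [276. 217.]
70 10 [274.86 228.66]
40 -10 [277.18 195.61]
40 0 [276.13 206.44]
40 10 [275.1  217.06]
```

View pics/w28z.png

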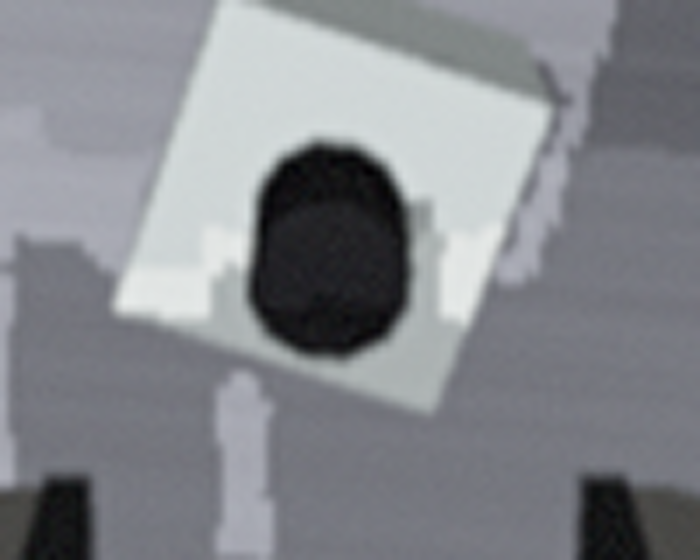

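```bash
python3 -m handwheel '[[[-1,-0.5,-40,0,144],[-1,-0.5,-80,0,144],[-1,-0.5,-96.5,0,144],[-1,-0.5,-96.5,0,144]]]' 30; python3 look.py 29 180 300 190 290 w; python3 -m handwheel '[[[0,0,0,0,200],[0,0,0,0,255],[0,0,0,0,255],[0,0,0,0,255]]]'; python3 look.py 30 180 300 190 290 w
python3 -c "
import cv2
a=[cv2.resize(cv2.imread(f'pics/w{i}.png')[210:350,210:350],None,fx=2.8,fy=2.8) for i in (29,30)]
cv2.imwrite('pics/w290.png',cv2.hconcat(a))"
```

```text
t: 34.78
tool_pos: [466.6, 11.2, 48.2]
tool_rot: [0.705, -0.034, 0.707, 0.034]
contact_force: [0.4, 0.8, -0.4]
opening: 39.8
34.775 [466.57  11.25  48.22] [ 0.36  0.85 -0.43] 39.78994771718044
t: 35.38
tool_pos: [468.0, 11.3, 49.7]
tool_rot: [0.707, -0.035, 0.706, 0.035]
contact_force: [-1.0, -0.0, 7.2]
opening: 18.9
35.375 [467.95  11.29  49.73] [-0.99 -0.    7.16] 18.872003645168558
```

View pics/w290.png

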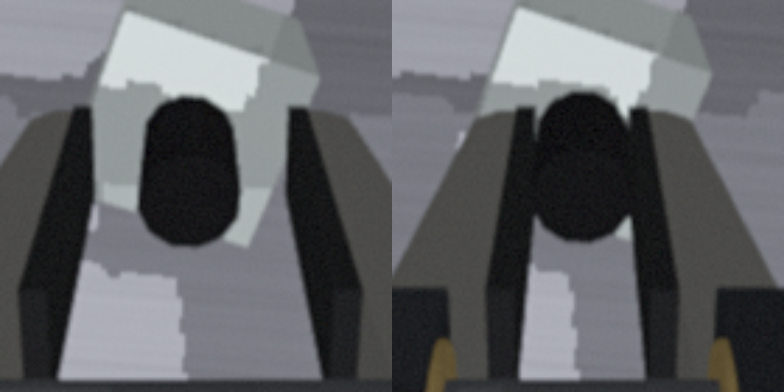

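View pics/s30.png

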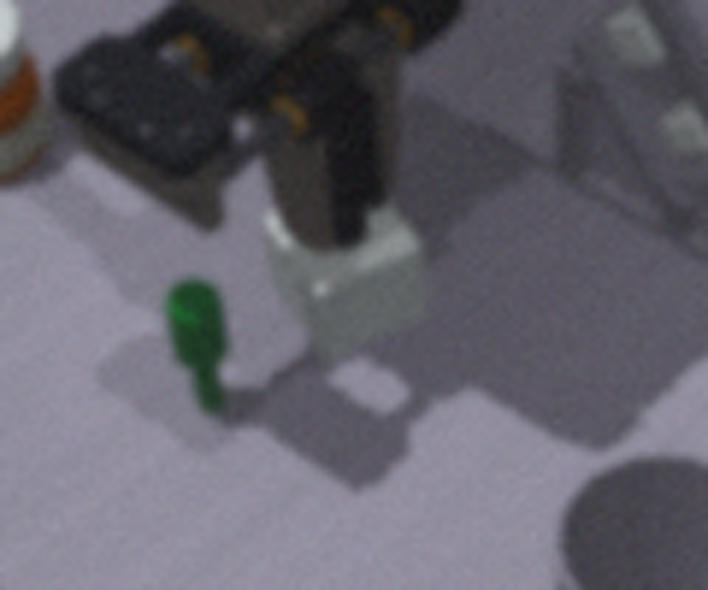

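```bash
python3 -m handwheel '[[[0,0,10,0,255],[0,0,30,0,255],[0,0,60,0,255],[0,0,80,0,255],[0,0,80,0,255]]]' 40; python3 look.py 31 180 300 190 290 w
python3 - <<'E'
from h import *
np.set_printoptions(precision=1,suppress=True)
z=np.load('w31.npz');w=dict(T=z['T'],mtx=z['mtx']);T=T_tool();P=T[:3,3];zz=T[:3,2]
for dx in (-4,-2,0,2):
    for d in (20,21):
      Q=P+zz*dx
      print(dx,d,'topface low edge',proj(w,Q+zz*10+[0,0,d])[1],'underside far edge',proj(w,Q-zz*10+[0,0,d-30])[1],'tip',proj(w,Q+[0,0,d-64]))
im=cv2.imread('pics/w31.png');cv2.imwrite('pics/w31z.png',cv2.resize(im[190:330,200:360],None,fx=5,fy=4.2,interpolation=cv2.INTER_CUBIC))
E
```

```text
t: 36.1
tool_pos: [468.5, 11.3, 130.7]
tool_rot: [0.707, -0.035, 0.705, 0.035]
contact_force: [0.1, 0.3, -1.3]
opening: 19.2
36.1 [468.51  11.31 130.67] [ 0.14  0.28 -1.31] 19.152855721809203
-4 20 topface low edge 290.660869050824 underside far edge 234.48700603802763 tip [275.6 230.1]
-4 21 topface low edge 291.6768623030903 underside far edge 235.10226936080065 tip [275.6 230.6]
-2 20 topface low edge 293.9862226833386 underside far edge 237.5960214907441 tip [275.6 232.7]
-2 21 topface low edge 295.01738388515696 underside far edge 238.22483539951205 tip [275.6 233.2]
0 20 topface low edge 297.28826484915277 underside far edge 240.68579491090307 tip [275.6 235.3]
0 21 topface low edge 298.33435601118833 underside far edge 241.32797967609244 tip [275.6 235.9]
2 20 topface low edge 300.5672398198972 underside far edge 243.7565043839372 tip [275.6 238. ]
2 21 topface low edge 301.6280268290932 underside far edge 244.41188282823137 tip [275.6 238.5]
```

View pics/w31z.png

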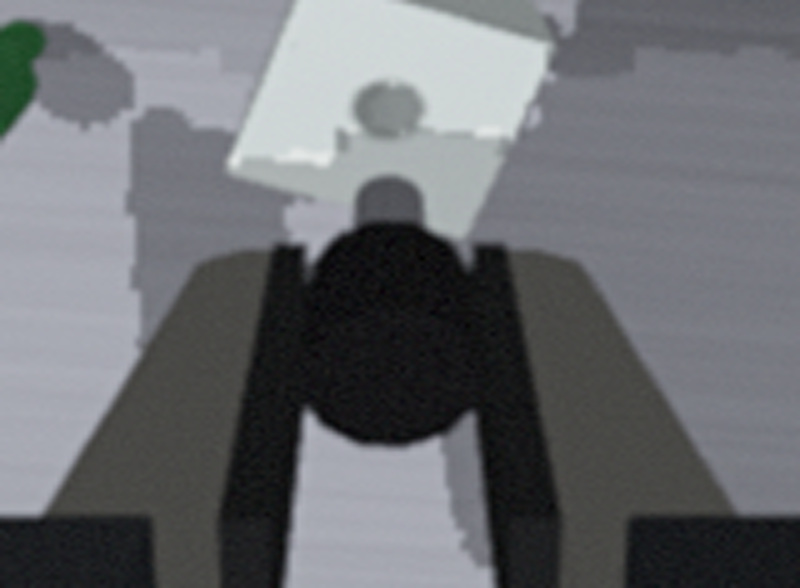

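View pics/s31.png

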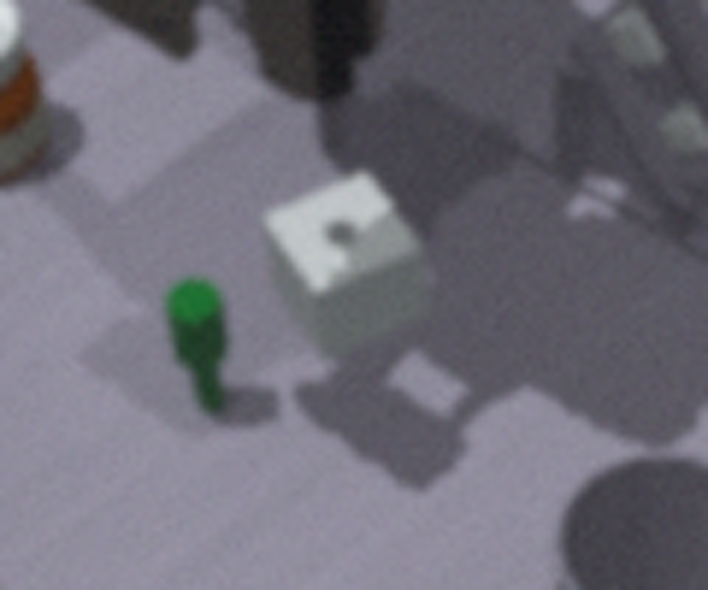

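```bash
python3 -m handwheel '[[[-4,-55,0,0,255],[-8,-110,0,0,255],[-12,-160,0,0,255],[-14.5,-204,0,0,255],[-14.5,-204,0,0,255]]]' 40; python3 -m handwheel '[[[0,0,0,0,255]]]'; python3 look.py 32 50 230 200 340 w
python3 - <<'E'
from h import *
np.set_printoptions(precision=2,suppress=True)
im=cv2.imread('pics/w32.png');cv2.imwrite('pics/w32z.png',cv2.resize(im[170:310,200:360],None,fx=5,fy=4.2,interpolation=cv2.INTER_CUBIC))
z=np.load('w32.npz');w=dict(T=z['T'],mtx=z['mtx']);print(T_tool())
print('pred hole',proj(w,np.array([453.7,-192.6,44])))
E
```

```text
t: 36.83
tool_pos: [452.1, -194.9, 128.0]
tool_rot: [0.706, -0.033, 0.707, 0.034]
contact_force: [0.4, 0.1, -0.6]
opening: 18.8
t: 36.95
tool_pos: [452.1, -192.1, 128.1]
tool_rot: [0.706, -0.034, 0.707, 0.035]
contact_force: [0.0, -0.9, -0.5]
opening: 18.7
36.95 [ 452.1  -192.12  128.12] [ 0.03 -0.91 -0.52] 18.726462710766196
[[  -0.     -0.1     1.    452.54]
 [   0.      1.      0.1  -191.57]
 [  -1.      0.     -0.    128.51]
 [   0.      0.      0.      1.  ]]
pred hole [274.47 220.18]
```

View pics/w32z.png

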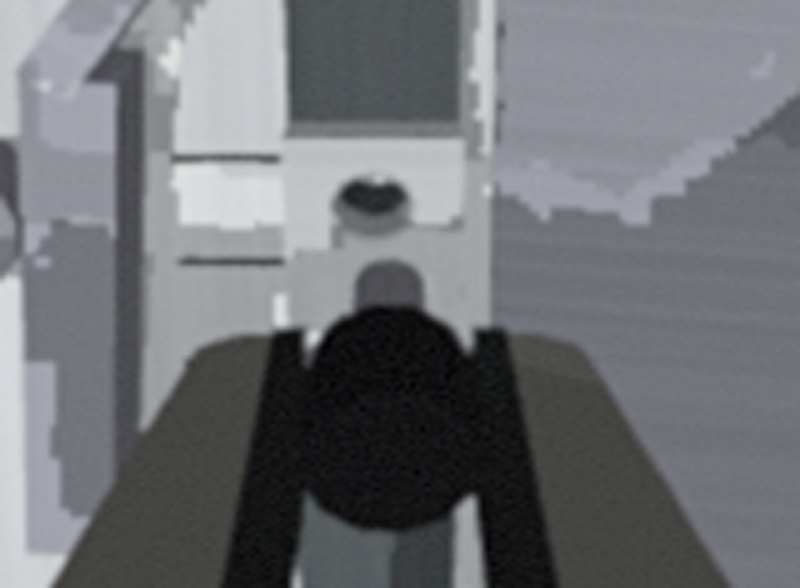

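View pics/s32.png

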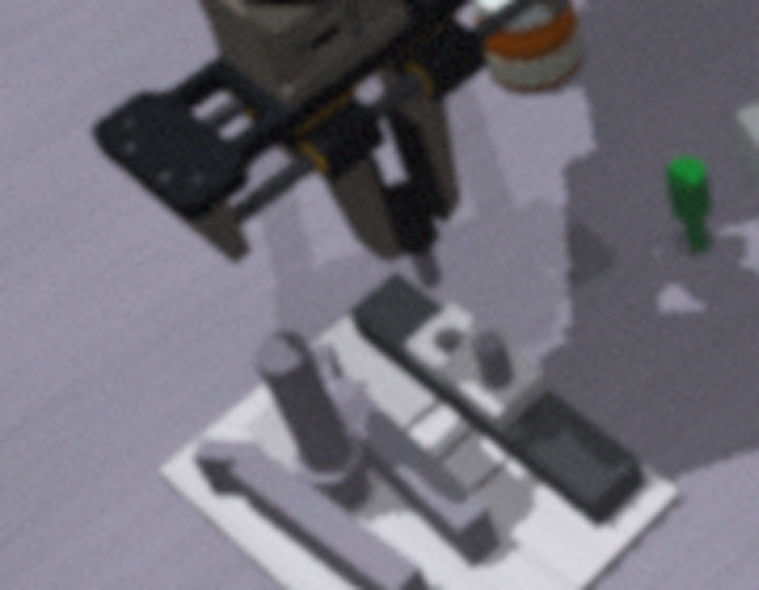

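Run:
```python
from h import *
np.set_printoptions(precision=2,suppress=True)
z=np.load('w32.npz');w=dict(T=z['T'],mtx=z['mtx']);
T0=w['T']; T=T_tool()
p=read_camera('wrist'); Tt=T0@np.linalg.inv(np.array(p['hand_eye']))
X=at_z(w,(274.6,218.3),44);r=Tt[:3,:3].T@(X-Tt[:3,3]);print(X,r,Tt[:3,3])
# tip dx from shank far edge
for dx in (-2,-1,0,1,2):
    for rad in (5,3.5): print(dx,rad,proj(w,(Tt@np.array([44-0,0,dx-rad,1]))[:3])[1] if 0 else proj(w,(Tt@np.array([44.-(3 if rad==5 else 0),0,dx-rad,1]))[:3])[1])
```

```text
[ 452.05 -192.65   44.  ] [84.31 -1.   -0.21] [ 452.29 -191.72  128.31]
-2 5 228.767043156672
-2 3.5 229.28323706343312
-1 5 230.11518363309486
-1 3.5 230.6110327191701
0 5 231.45973877318986
0 3.5 231.93534859330703
1 5 232.80072286059405
1 3.5 233.25619834724625
2 5 234.13815010317202
2 3.5 234.57359557097197
```

```bash
python3 -m handwheel '[[[-0.5,-2.4,-10,0,255],[-0.5,-2.4,-25,0,255],[-0.5,-2.4,-34,0,255],[-0.5,-2.4,-34,0,255]]]' 40;  python3 look.py 33 50 230 200 340 w
python3 - <<'E'
from h import *
im=cv2.imread('pics/w33.png');cv2.imwrite('pics/w33z.png',cv2.resize(im[190:310,200:360],None,fx=5,fy=4.9,interpolation=cv2.INTER_CUBIC))
E
```

```text
t: 37.6
tool_pos: [451.7, -194.7, 93.9]
tool_rot: [0.706, -0.034, 0.707, 0.035]
contact_force: [-0.5, -0.8, -1.2]
opening: 19.1
37.6 [ 451.65 -194.73   93.94] [-0.5  -0.83 -1.17] 19.086550092956234
```

View pics/w33z.png

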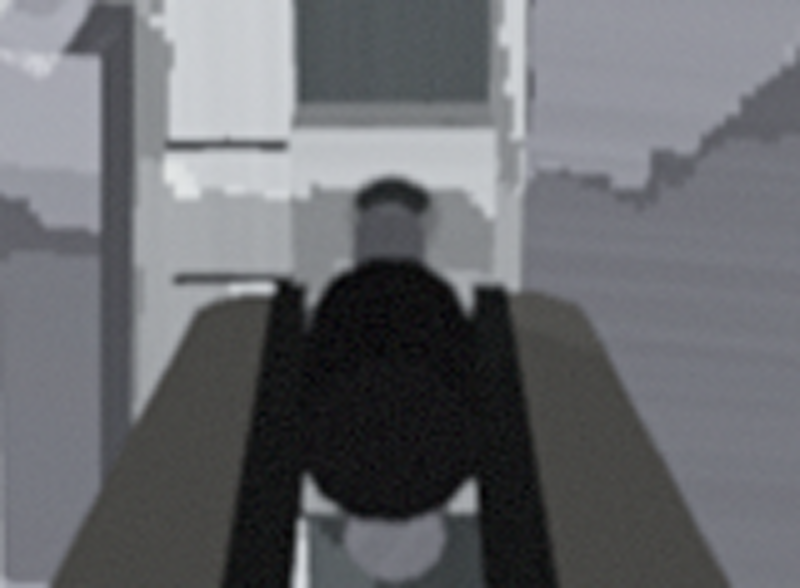

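View pics/s33.png

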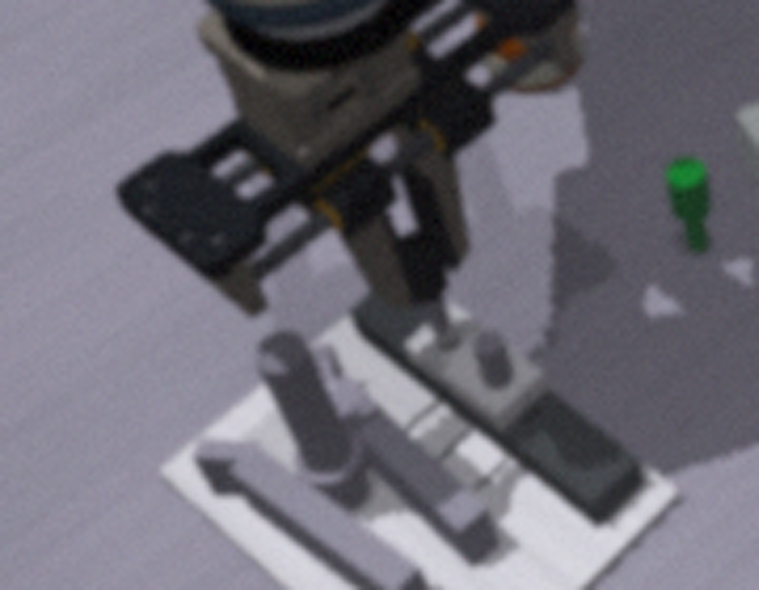

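```bash
python3 -m handwheel '[[[-0.6,0,-4,0,255],[-0.6,0,-9,0,255],[-0.6,0,-9,0,255]]]' 40; python3 -m handwheel '[[[0,0,-3,0,255],[0,0,-6,0,255]]]';python3 -m handwheel '[[[0,0,-3,0,255],[0,0,-6,0,255]]]'
```

```text
t: 38.08
tool_pos: [451.5, -195.0, 85.7]
tool_rot: [0.706, -0.034, 0.706, 0.035]
contact_force: [-0.5, -0.2, -0.7]
opening: 18.9
t: 38.33
tool_pos: [452.1, -195.2, 80.0]
tool_rot: [0.706, -0.035, 0.706, 0.035]
contact_force: [1.5, 0.0, -1.0]
opening: 19.0
t: 38.58
tool_pos: [452.0, -195.1, 73.9]
tool_rot: [0.706, -0.035, 0.706, 0.035]
contact_force: [0.2, 0.5, 0.3]
opening: 18.6
```

```bash
for i in 1 2 3 4; do python3 -m handwheel '[[[0,0,-2,0,255],[0,0,-4,0,255]]]' 40 | egrep 'pos|force'; done
```

```text
tool_pos: [452.0, -195.1, 70.0]
contact_force: [0.4, 0.8, 1.3]
tool_pos: [452.1, -195.1, 66.1]
contact_force: [2.4, 2.3, 1.2]
tool_pos: [452.1, -195.1, 62.1]
contact_force: [3.0, 0.9, 1.0]
tool_pos: [452.0, -195.2, 58.0]
contact_force: [2.9, 3.2, 1.0]
```

Going in smoothly, with low force. Continue until the head seats.

```bash
for i in 1 2 3; do python3 -m handwheel '[[[0,0,-1,0,255],[0,0,-2,0,255]]]' 40 | egrep 'pos|force'; done; python3 look.py 34 50 230 200 340
```

```text
tool_pos: [452.0, -195.2, 56.1]
contact_force: [3.1, 2.2, 2.5]
tool_pos: [452.0, -195.2, 54.1]
contact_force: [3.4, 1.8, 2.1]
tool_pos: [452.7, -195.2, 53.4]
contact_force: [0.2, 7.1, 29.2]
40.325 [ 452.71 -195.2    53.37] [ 0.25  7.06 29.2 ] 18.753779083853015
```

View pics/s34.png

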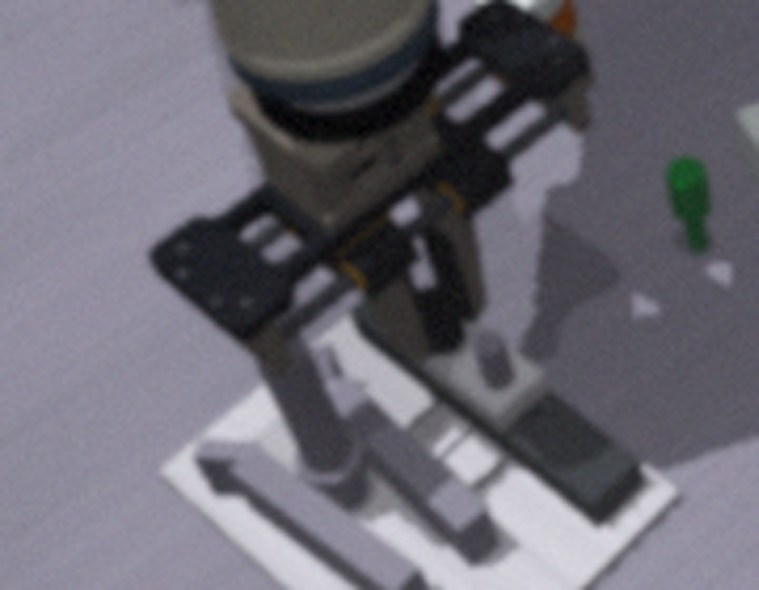

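```bash
python3 -m handwheel '[[[0,0,1,0,255],[0,0,1,0,165],[0,0,1,0,165],[0,0,10,0,165],[0,0,40,0,160]]]'; python3 -m handwheel '[[[0,0,40,0,160],[-30,0,80,0,160],[-60,0,90,0,144],[-60,0,90,0,144]]]'; python3 look.py 35 50 230 200 340 w
python3 -c "
import cv2
cv2.imwrite('pics/w35z.png',cv2.resize(cv2.imread('pics/w35.png')[130:330,150:420],None,fx=2.9,fy=2.9,interpolation=cv2.INTER_CUBIC))"
```

```text
t: 41.0
tool_pos: [450.3, -194.7, 91.6]
tool_rot: [0.705, -0.034, 0.707, 0.035]
contact_force: [1.5, 0.2, 0.1]
opening: 34.5
t: 41.5
tool_pos: [390.6, -195.2, 183.2]
tool_rot: [0.707, -0.035, 0.706, 0.034]
contact_force: [0.3, 0.7, -1.0]
opening: 40.0
41.5 [ 390.64 -195.2   183.2 ] [ 0.32  0.67 -1.02] 40.04833406451943
```

View pics/s35.png

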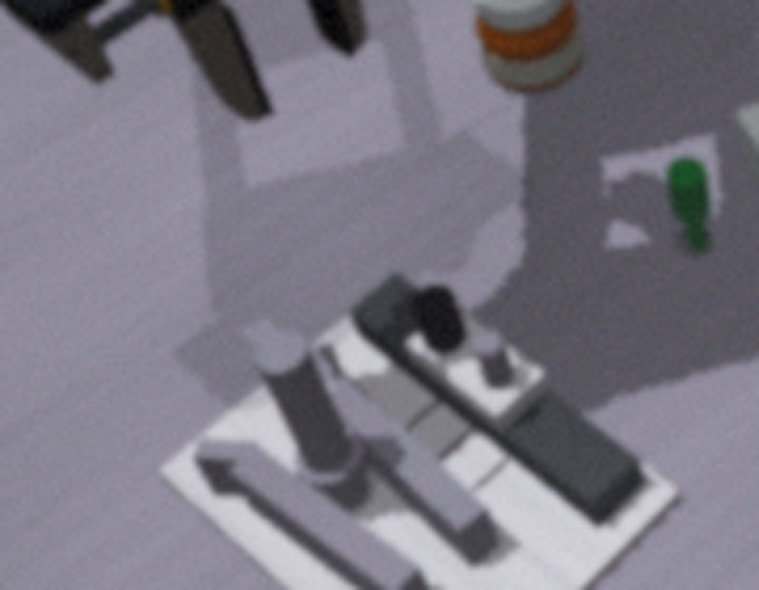

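View pics/w35z.png

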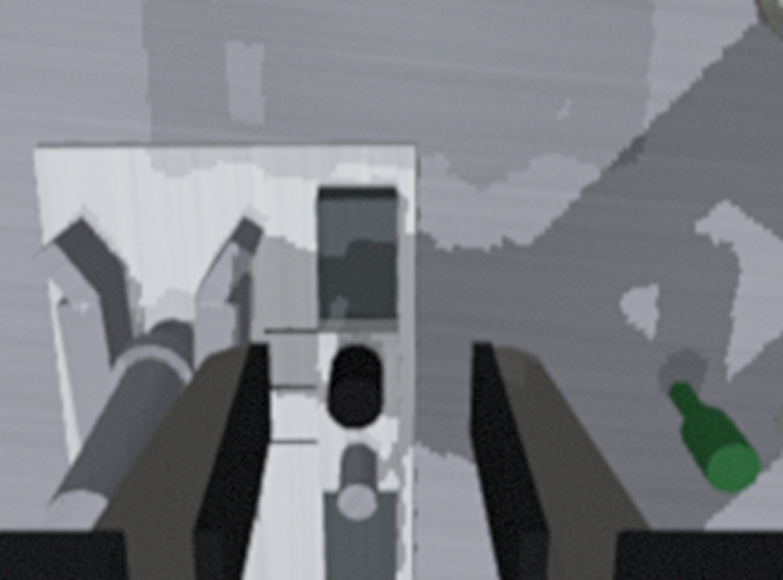

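```bash
python3 -m handwheel '[[[30,-40,0,0,255],[60,-73,0,0,255],[77,-73,0,0,255],[77,-73,-20,0,255],[77,-73,-45,0,255]]]' 30; python3 -m handwheel '[[[0,0,-3,0,255],[0,0,-4,0,255]]]'; for i in 1 2 3; do python3 -m handwheel '[[[0,0,-1,0,255],[0,0,-1,0,255]]]'|egrep 'pos|force'; done
```

```text
t: 42.22
tool_pos: [469.5, -267.3, 136.0]
tool_rot: [0.706, -0.035, 0.706, 0.035]
contact_force: [0.1, 0.1, -0.3]
opening: 0.5
t: 42.48
tool_pos: [469.1, -267.7, 133.1]
tool_rot: [0.706, -0.035, 0.706, 0.035]
contact_force: [0.3, 0.2, -0.2]
opening: 0.3
tool_pos: [469.2, -268.3, 132.7]
contact_force: [0.9, 0.3, 0.1]
tool_pos: [468.8, -268.2, 131.3]
contact_force: [0.1, 0.1, 0.3]
tool_pos: [468.8, -268.1, 130.0]
contact_force: [0.0, -0.5, 0.6]
```

```bash
for i in 1 2 3 ; do python3 -m handwheel '[[[0,0,-0.7,0,255],[0,0,-0.7,0,255]]]'|egrep 'pos|force'; done
```

```text
tool_pos: [468.8, -268.1, 129.3]
contact_force: [0.3, 0.1, -0.3]
tool_pos: [468.9, -268.1, 128.7]
contact_force: [0.2, -0.7, -0.1]
tool_pos: [469.1, -268.3, 128.6]
contact_force: [-2.4, 2.1, 7.3]
```

```bash
python3 -m handwheel '[[[0,0,-0.6,0,255],[0,0,-0.6,0,255]]]'|egrep 'pos|force';python3 -m handwheel '[[[0,0,10,0,255],[0,0,50,0,255],[-60,60,60,0,255],[-110,110,60,0,200],[-110,110,60,0,144]]]'; python3 -m handwheel '[[[0,0,0,0,144],[0,0,0,0,144]]]'
python3 - <<'E'
from h import *
a=shot('scene','s36');b=shot('top','t36')
cv2.imwrite('pics/s36z.png',cv2.resize(a['img'][200:340,50:230],None,fx=4.2,fy=4.2,interpolation=cv2.INTER_CUBIC))
E
```

```text
tool_pos: [469.3, -268.3, 128.6]
contact_force: [-2.6, 1.8, 11.3]
t: 44.85
tool_pos: [356.4, -156.4, 187.5]
tool_rot: [0.706, -0.035, 0.706, 0.035]
contact_force: [0.8, -1.3, 0.0]
opening: 18.4
t: 45.1
tool_pos: [360.0, -158.8, 188.0]
tool_rot: [0.707, -0.035, 0.706, 0.034]
contact_force: [0.3, 0.2, -0.3]
opening: 38.3
```

View pics/s36z.png

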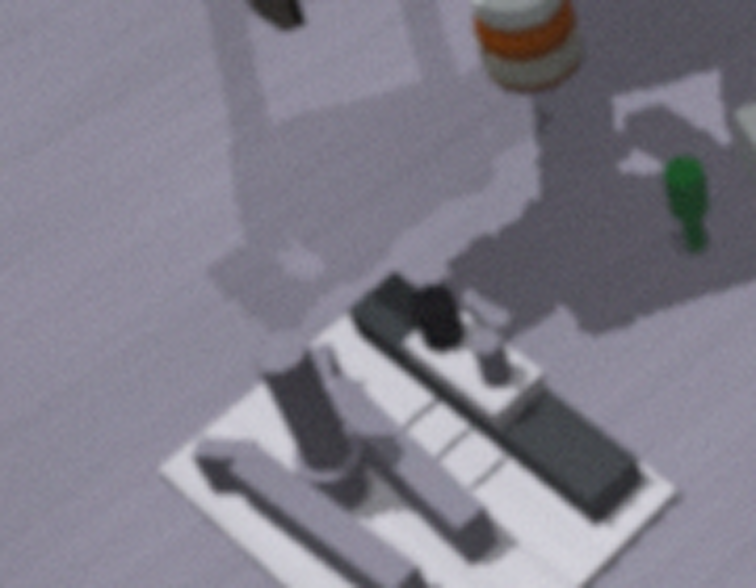

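View pics/s36.png

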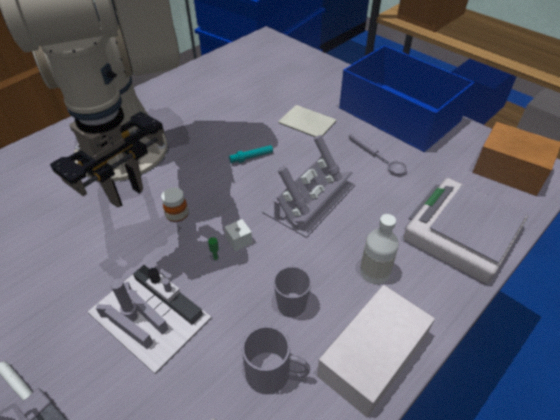

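View pics/t36.png

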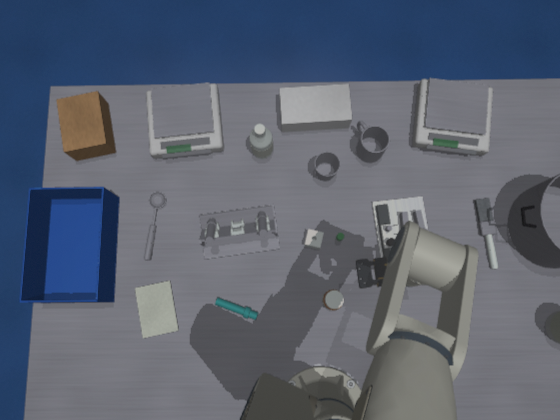

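```bash
python3 -c "
from bench import ticket,telemetry
print(telemetry.state()['t']);print(ticket.sign_off())"
```

```text
45.2
the job is handed in; nothing more can be done
None
```

The job is done and handed in at t = 45.2 s, inside the 66 s limit. The gripper was open and clear of everything at hand-in.

**What I did**
- **Plunger:** I took it from the middle place of the rack. I turned it upright by pushing its foot against the plate's edge. Then I stood it before the mouth, re-gripped it and slid it along the slot until the collar wedged.
- **Slide and pin:** The wrist picture showed the collar about 31 mm wide, which matches the first stop. I moved the slide by its knob to put its hole over rail hole 1 (x = -25 mm) and pushed the pin down through both.

**Last checks**
- **Plunger position:** It stands upright, to within about 1°, at roughly gauge x = -20 mm. Resistance began near x = -25 mm and the push of about 22 N drove it on to there. That is 5 mm past nominal, but hole 1 is still clearly the nearest.
- **Foot:** I pressed lightly on the plunger's top (about 11 N) to seat the foot. The top sits at about 128.6 mm, against 128 mm expected.
- **Alignment:** Seen from straight above before pinning, the slide and rail holes lined up.
- **Pin:** It went in with under about 5 N. The force then jumped to 29 N as the head reached the slide, and the pictures show the head sitting on it.
- **Surroundings:** The other two plungers are still in the rack. The beaker, bottle, mug, scoop and both look-alikes look unmoved.

**What went wrong on the way**
- **Turning upright:** Loosening the grip did not let the plunger swing upright, and the first pushes against the plate's edge slid over it, so that took several tries.
- **Collar width:** Early width estimates suggested 28 mm. The stop position and the clearer later picture both say 31 mm.

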